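# Sort the kiln stilts by the sample from the child-proofed cupboard

## Task

The stilt in the middle of the round kiln shelf is the sample: the shelf is to carry every stilt of that shape and no other. Open the child-proofed cupboard (its door only opens a crack until you press down, through the gap, the spring catch hidden behind it while pulling the door), swing the door wide, draw the tray right out, lay the matching stilts flat, pins up, wholly on the kiln shelf around the sample and put any odd ones from the shelf into the tray. Then push the tray fully in and shut the door so that it latches; do not shift the sample or knock the other things about.

Things in the scene. Friction and masses are not known exactly. Their poses are not given: they have to be found in the camera images.
- cupboard: plywood cupboard fixed on the bench, 300 mm wide (its y), 235 deep (its x), 220 high; origin under its centre; front plane at its x = -117.5 mm, facing its -x. Just under the top (12 mm thick) runs a steel pull-out tray: inner floor 168 (x) by 244 mm (y), 128 mm above the bench, rim 8 mm high; with the tray in, the floor's middle is at x = y = 0
- door (a joint): angle of the white door, 0 = shut, to 1.8 rad, opening anticlockwise seen from above about a vertical line at x = -117.5, y = -150 mm of the cupboard, in the plane of its inner face. Door 300 mm wide, 16 thick, top level with the cupboard's. Stays where left (0.15 N m). Stops at about 0.16 rad while the catch is up. Pushed shut it latches by itself (about 5 N at the knob)
- door_knob (a point): middle of the door's round brass knob head (26 mm diameter, 16 mm long, on a neck 14 mm thick), 42 mm out from the door's inner face, 245 mm from the hinge line, 30 mm below the door's top; its y axis points along the door away from the hinge, its -x outward
- catch (a joint): angle of the hidden spring catch: 0 = sprung up (locked), grows as it is pressed down, at most 0.32 rad; from 0.18 rad its hook is clear of the strike under the cupboard's top. It takes about 4 to 7 N on the pad
- catch_pad (a point): middle of the top of the catch's orange thumb pad. The catch is on the inside of the door, 245 mm from the hinge, moves with it and reaches 80 mm in; the pad is 28 mm wide and lies 8 to 40 mm behind the door's inner face, 27 mm below the door's top. With the door at its stop a gap 39 mm wide lets a finger down onto it from above; pressed 5 to 8 mm down it frees the door
- tray (a joint): travel of the pull-out tray: 0 = fully in, grows as it slides out of the cupboard's front, at most 0.235 m; stays where it is left (about 1 N friction)
- tray_tab (a point): middle of the red pull tab at the tray's front, 137 mm above the bench: an upright plate 10 mm thick (across the tray), 24 mm high, standing 24 mm out from the tray's front. With the tray in, its end is 6 mm behind the cupboard's front plane: with the door open, take it with the tool tilted about 45 degrees
- kiln_shelf: round buff kiln shelf (a slab 320 mm in diameter, 20 mm thick) lying fixed on the bench; origin at the centre of its underside
- sample_tri: the sample, if present (exactly one sample is), in the middle of the kiln shelf: three-armed (Y-shaped) stilt, arms 32 mm long from the centre and 12 mm wide, at 0, 120 and 240 degrees from its +x axis; cream ceramic, 18 mm high, plus a thin steel pin 8 mm tall on each arm's end; origin at the centre of its flat underside, z to the pin side; about 55 g. None if absent
- sample_cross: the sample, if present (exactly one sample is), in the middle of the kiln shelf: four-armed (X-shaped) stilt, 64 mm across, arms 12 mm wide along its own +-x and +-y axes; cream ceramic, 18 mm high, plus a thin steel pin 8 mm tall on each arm's end; origin at the centre of its flat underside, z to the pin side; about 70 g. None if absent
- sample_bar: the sample, if present (exactly one sample is), in the middle of the kiln shelf: straight bar stilt, 70 mm long along its own x axis, 20 mm wide; cream ceramic, 18 mm high, plus a thin steel pin 8 mm tall on each arm's end; origin at the centre of its flat underside, z to the pin side; about 45 g. None if absent
- tri_a: in the tray at the start: three-armed (Y-shaped) stilt, arms 32 mm long from the centre and 12 mm wide, at 0, 120 and 240 degrees from its +x axis; cream ceramic, 18 mm high, plus a thin steel pin 8 mm tall on each arm's end; origin at the centre of its flat underside, z to the pin side; about 55 g. None if absent
- tri_b: in the tray at the start: three-armed (Y-shaped) stilt, arms 32 mm long from the centre and 12 mm wide, at 0, 120 and 240 degrees from its +x axis; cream ceramic, 18 mm high, plus a thin steel pin 8 mm tall on each arm's end; origin at the centre of its flat underside, z to the pin side; about 55 g. None if absent
- tri_c: on the kiln shelf at the start: three-armed (Y-shaped) stilt, arms 32 mm long from the centre and 12 mm wide, at 0, 120 and 240 degrees from its +x axis; cream ceramic, 18 mm high, plus a thin steel pin 8 mm tall on each arm's end; origin at the centre of its flat underside, z to the pin side; about 55 g. None if absent
- cross_a: in the tray at the start: four-armed (X-shaped) stilt, 64 mm across, arms 12 mm wide along its own +-x and +-y axes; cream ceramic, 18 mm high, plus a thin steel pin 8 mm tall on each arm's end; origin at the centre of its flat underside, z to the pin side; about 70 g. None if absent
- cross_b: in the tray at the start: four-armed (X-shaped) stilt, 64 mm across, arms 12 mm wide along its own +-x and +-y axes; cream ceramic, 18 mm high, plus a thin steel pin 8 mm tall on each arm's end; origin at the centre of its flat underside, z to the pin side; about 70 g. None if absent
- cross_c: on the kiln shelf at the start: four-armed (X-shaped) stilt, 64 mm across, arms 12 mm wide along its own +-x and +-y axes; cream ceramic, 18 mm high, plus a thin steel pin 8 mm tall on each arm's end; origin at the centre of its flat underside, z to the pin side; about 70 g. None if absent
- bar_a: in the tray at the start: straight bar stilt, 70 mm long along its own x axis, 20 mm wide; cream ceramic, 18 mm high, plus a thin steel pin 8 mm tall on each arm's end; origin at the centre of its flat underside, z to the pin side; about 45 g. None if absent
- bar_b: in the tray at the start: straight bar stilt, 70 mm long along its own x axis, 20 mm wide; cream ceramic, 18 mm high, plus a thin steel pin 8 mm tall on each arm's end; origin at the centre of its flat underside, z to the pin side; about 45 g. None if absent
- bar_c: on the kiln shelf at the start: straight bar stilt, 70 mm long along its own x axis, 20 mm wide; cream ceramic, 18 mm high, plus a thin steel pin 8 mm tall on each arm's end; origin at the centre of its flat underside, z to the pin side; about 45 g. None if absent
- vase: bystander: raw terracotta bud vase, 68 mm in diameter, 125 mm high, origin under its centre
- cup: bystander: matte black stoneware cup, 80 mm in diameter, 85 mm high, standing on top of the cupboard, origin under its centre
- spoon_rest: bystander: white porcelain spoon rest, 180 mm long, 84 mm wide, 19 mm high, origin under its bowl
- scoop: bystander: chipped enamel measuring scoop, 66 mm wide, 45 mm high, flat handle 75 mm long to its -x, origin under its bowl
There are look-alikes about, which are no part of the job. Leave any blue look-alike of the bar_c alone.

How it is judged:
By the outcome, as a careful person would: the job done as asked, in the order asked, and still so for the second after the job is handed in, with the robot touching nothing.
Of tri_a, tri_b only 1 to 2 are there at a start; the rules pass over those that are not, and their reading is None.
Of cross_a, cross_b only 1 to 2 are there at a start; the rules pass over those that are not, and their reading is None.
Of bar_a, bar_b only 1 to 2 are there at a start; the rules pass over those that are not, and their reading is None.
Of tri_c, cross_c, bar_c only 2 to 3 are there at a start; the rules pass over those that are not, and their reading is None.
Of sample_tri, sample_cross, sample_bar only 1 to 1 are there at a start; the rules pass over those that are not, and their reading is None.
At some moment in a run one of tri_a, tri_b, tri_c, cross_a, cross_b, cross_c, bar_a, bar_b, bar_c may be knocked a few centimetres aside while the robot is not near it.
It also fails if it takes over 210 s, if anything falls off the work surface, if the arm or the gripper's body presses on something with over 40 N, if the wrist force passes 120 N, or if a joint passes its speed limit or range.

## Robot

A 6-joint arm with a two-finger parallel gripper is mounted at the origin on the work surface. World frame = base frame: x ahead of the robot, y to its left, z up, the work surface at z = 0. Lengths are in m, angles in rad, forces in N, time in s.
With the tool pointing down it reaches from about 0.3 to 0.85 m from the base axis. Payload 4.2 kg.
Tool frame: the origin (TCP) lies midway between the tips of the shut fingers; the grasp point (between the pads) lies 19 mm behind it; z points along the fingers, y is the line along which they close (so a half turn about z gives the same grasp; the last joint's range is limited). The gripper opens to 91 mm and grips with 3 to 60 N. Pads are 32 mm wide; open, the fingers measure 118 mm over their backs; the gripper's body (76 mm by 178 mm) begins 60 mm behind the grasp point.
Start: joints at [1.084, 0.32, 1.565, -0, 1.257, -0.02], TCP at [0.259, 0.513, 0.214] pointing down, gripper open.
Joint ranges: [-3.11, 3.11], [-0.84, 2.01], [0.21, 2.61], [-1.34, 4.49], [0.05, 2.63], [-2.56, 2.56]. Speed limits (rad/s): [2.57, 2.57, 3.14, 3.14, 3.14, 3.14].

## Interface

Orientations are given as a rotation vector (axis times angle).
In Python, from cell import robot gives the robot as it stands. The module is installed in compiled form; this text tells all that it offers.
- The arm moves only by the tool move_arm, never from a script. Its argument "rows" is text: rows parted by semicolons, each of 5 numbers parted by spaces: the shift along the tool's x, y, z in m, then the turn about the tool's z in rad, then the finger opening in m, from 0 to 0.0912. In form: dx dy dz twist claw; .... A call has 1 to 20 rows; each row is the pose to reach, as a shift and turn from the pose commanded when the call began, along the tool's axes at that moment; what a row does not reach only later rows make up. A row lasts 1/8 s, in which the tool goes at most 62.5 mm and 10.7 degrees, less where a joint would pass 70% of its speed; a pose out of reach is approached as far as the arm can. A call with a gripper value outside its range is refused whole. The fingers move at their own pace and stop on an object; "newtons" is the grip in N (left out, the last holds). Time passes only in rows, so rows that repeat a pose let the fingers close. It gives the time, the measured TCP pose, the force, the opening and the grip force at its end, in the units of the state.
- robot.state(): the state, without advancing time (a new reading comes with each control period).
- robot.get_image(name): name is "side" or "top"; returns the picture (384x512x3 uint8, red, green, blue); there is no depth.
- robot.get_calibration(name): a dict with "intrinsics" (3x3 intrinsics, pixels), "origin" and "rotation" of the camera in the world. Camera axes: x right, y down, z forward; pixel columns grow to the right and rows downward; lengths in m; the calibration is good to about 2 mm. A picture is of the moment at which its call begins. get_calibration takes no time and is no camera call.
- robot.finish_job(): hands the job in; it is judged then, once.
The state is a dict: "time_s": time; "joints": joint angles; "dq": joint speeds; "tau": joint torques, N m; "tcp_pos": TCP position; "tcp_rot": TCP orientation; "ft_force": force on the tool from outside, world axes, zero at the start; "torque": the same for the moment, N m; "finger_gap": opening from 0.0 (shut) to 1.0 (fully open); "grip_force": force on a finger pad.
Only numpy, scipy, OpenCV 4.12 (cv2) and the standard library are available. Lean on these libraries where they do the work, as an engineer would, in place of code of your own. Each camera call takes 0.05 s, during which the arm holds its last target. There are 200 camera calls.

## Working session

There is one attempt and no reset: what is moved stays moved. The work goes in short steps, Python scripts to look and compute and a tool call to move; the robot and the scene stay as the last step left them, time stands still between calls to the robot, and variables do not carry over. Pictures are saved under pics/ and viewed, at most 14 in all, crops included, and the job is handed in when it is done.

Besides the shell and the picture viewer there is one more tool, called after "Emit:" as name(argument=value, ...) on one line, values as JSON. move_arm: Moves the arm, as the interface text tells. Its arguments: {"type":"object","properties":{"rows":{"type":"string"},"newtons":{"type":"number"}},"required":["rows"]}

```bash
mkdir -p pics
python3 - <<'E'
from cell import robot
import cv2,numpy as np
for n in ("side","top"):
    im=robot.get_image(n); cv2.imwrite(f"pics/{n}0.png",im[:,:,::-1])
    c=robot.get_calibration(n); print(n,np.round(c["intrinsics"],1).tolist(),np.round(c["origin"],3),np.round(c["rotation"],3).tolist())
s=robot.state(); print(s)
E
```

```text
side [[417.2, 0.0, 244.7], [0.0, 417.2, 187.3], [0.0, 0.0, 1.0]] [ 0.042 -0.657  1.11 ] [-2.319, 0.846, -0.283]
top [[371.6, 0.0, 258.1], [0.0, 371.6, 189.2], [0.0, 0.0, 1.0]] [ 0.299 -0.057  1.249] [-2.124, 2.089, -0.225]
{'time_s': 0.1, 'joints': array([ 1.08400056e+00,  3.20231234e-01,  1.56556311e+00, -1.17870594e-05,
        1.25738258e+00, -1.99735691e-02]), 'dq': array([-6.31237262e-04,  1.58732781e-03, -1.80877998e-03, -1.48685497e-03,
        3.24607342e-05, -3.87193962e-04]), 'tau': array([-4.58849772e-04, -4.13331163e+01, -2.32509863e+01,  7.28186150e-02,
        4.21305047e-02, -8.16217630e-05]), 'tcp_pos': array([0.25855711, 0.51308319, 0.21320011]), 'tcp_rot': array([-7.26547273e-01, -3.05602693e+00,  2.41323412e-03]), 'ft_force': array([ 0.13955355,  0.49803691, -0.29362609]), 'torque': array([-0.00406897, -0.00476882,  0.02107173]), 'grip_force': 0.0, 'finger_gap': 0.9991718261770823}
```

View pics/side0.png

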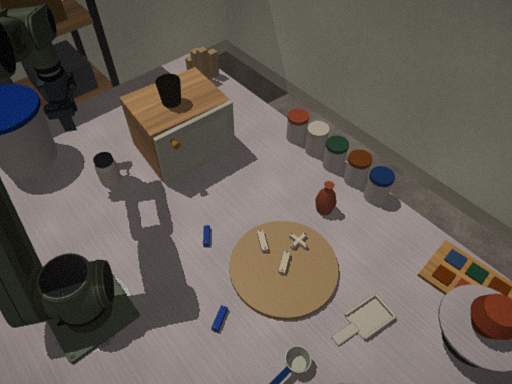

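View pics/top0.png

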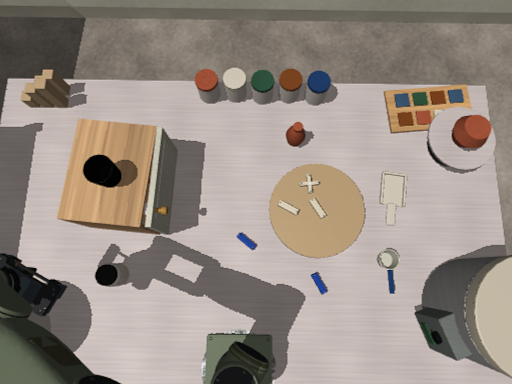

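The cupboard is upper left in the top view (top face about (110,175)), with the knob at (162,210) and the cup on top. On the shelf (centre about (317,210)), a bar sits in the middle at (318,208). A second bar is at (289,208) and a cross at (310,184). The blue bars at (247,241) and (319,283) are look-alikes, so I'll leave them.

```bash
cat > h.py <<'E'
from cell import robot
import cv2,numpy as np
from scipy.spatial.transform import Rotation as R
from scipy.optimize import least_squares
C={n:robot.get_calibration(n) for n in("side","top")}
def proj(n,p):
    c=C[n]; q=(np.atleast_2d(p)-c["origin"])@R.from_rotvec(c["rotation"]).as_matrix()
    q=q@np.array(c["intrinsics"]).T; return q[:,:2]/q[:,2:]
def ray(n,uv):
    c=C[n]; d=np.linalg.inv(c["intrinsics"])@np.r_[uv,1]; return np.array(c["origin"]),R.from_rotvec(c["rotation"]).as_matrix()@d
def onz(n,uv,z):
    o,d=ray(n,uv); return o+d*(z-o[2])/d[2]
def tri(us,ut):
    A=[];b=[]
    for n,u in(("side",us),("top",ut)):
        o,d=ray(n,u); d/=np.linalg.norm(d); P=np.eye(3)-np.outer(d,d); A.append(P); b.append(P@o)
    x,r,*_=np.linalg.lstsq(np.vstack(A),np.hstack(b),rcond=None); return x,np.sqrt(r)
E
python3 - <<'E'
from h import *
print("tcp",proj("side",[.259,.513,.214]),proj("top",[.259,.513,.214]),"base",proj("top",[0,0,0]),proj("side",[0,0,0]))
print("knob",tri((175,143),(162,210)))
for n,a,b in(("samp",(285,263),(318,208)),("bar",(263,240),(289,208)),("cross",(299,241),(310,184))): print(n,tri(a,b))
print("vase top",tri((329,186),(298,127)))
# cupboard top corners: top view
for a,b in(((121,101),(79,121)),((196,73),(None))) if 0 else [((121,101),(60,221))]: print("corner",tri(a,b))
for uv in((79,121),(158,123),(60,221),(150,228)): print(uv,onz("top",uv,.22))
for n in("side","top"):
    im=cv2.imread(f"pics/{n}0.png"); 
    c=im[60:200,90:250] if n=="side" else im[100:250,40:220]
    cv2.imwrite(f"pics/{n}c.png",cv2.resize(c,None,fx=4,fy=4,interpolation=cv2.INTER_CUBIC)) if n=="side" else cv2.imwrite(f"pics/{n}c.png",cv2.resize(c,None,fx=4,fy=4,interpolation=cv2.INTER_CUBIC))
a=cv2.resize(cv2.imread("pics/top0.png")[155:265,260:375],None,fx=3.4,fy=3.4,interpolation=cv2.INTER_CUBIC)
b=cv2.resize(cv2.imread("pics/side0.png")[215:325,225:340],None,fx=3.4,fy=3.4,interpolation=cv2.INTER_CUBIC)
cv2.imwrite("pics/shelf.png",np.hstack([a,b]))
t=cv2.resize(cv2.imread("pics/top0.png")[105:245,45:190],None,fx=2.7,fy=2.7,interpolation=cv2.INTER_CUBIC)
s=cv2.resize(cv2.imread("pics/side0.png")[55:195,105:250],None,fx=2.7,fy=2.7,interpolation=cv2.INTER_CUBIC)
cv2.imwrite("pics/cup.png",np.hstack([t,s]))
E
```

```text
tcp [[ 71.35492136 120.28219028]] [[ 47.32006193 281.85027798]] base [[238.30258697 368.29740742]] [[ 89.66268399 311.64439078]]
knob (array([0.46483842, 0.22143628, 0.19474931]), array([0.00196007]))
samp (array([ 0.50524531, -0.25233711,  0.03323708]), array([0.00170737]))
bar (array([ 0.50306627, -0.15594231,  0.04323316]), array([0.00340345]))
cross (array([ 0.58598583, -0.22655479,  0.03803196]), array([0.00263906]))
vase top (array([ 0.75343487, -0.17822119,  0.12237495]), array([0.00146712]))
corner (array([0.42877415, 0.50000329, 0.21118303]), array([0.00587281]))
(79, 121) [0.72120232 0.47968919 0.22      ]
(158, 123) [0.71879774 0.24578936 0.22      ]
(60, 221) [0.42393455 0.49706555 0.22      ]
(150, 228) [0.40863607 0.24495112 0.22      ]
```

View pics/shelf.png

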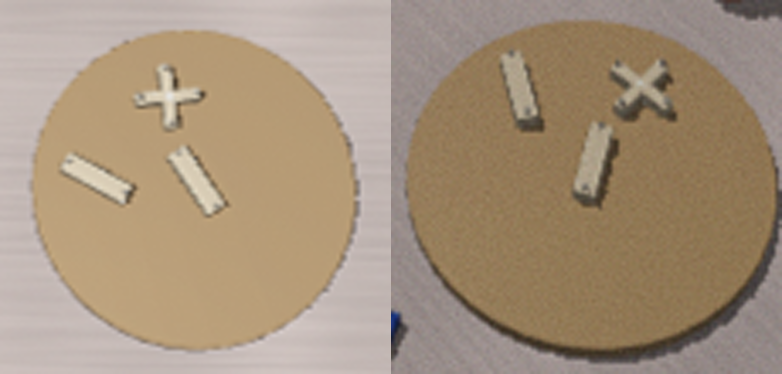

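View pics/cup.png

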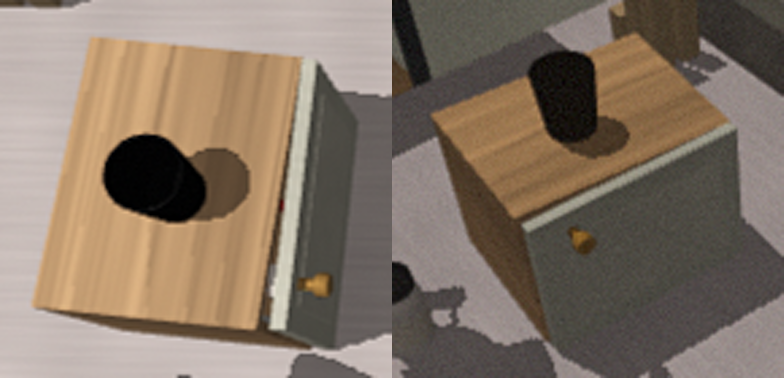

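Shelf crop: the centre bar at crop (197,180) is the sample, `sample_bar`. The other cream bar at (97,178) is `bar_c`, which matches and stays. The cross at (168,97) is `cross_c`, the odd one for the tray. Cupboard crop: the door is slightly ajar, with the knob at (318,285) and the cup near the middle of the top. Next I'll fit the cupboard pose and door angle from both views.

```bash
cat >> h.py <<'E'
def T(p,th):  # pose x,y,yaw -> function local->world
    c,s=np.cos(th),np.sin(th); return lambda q:np.c_[p[0]+c*np.atleast_2d(q)[:,0]-s*np.atleast_2d(q)[:,1],p[1]+s*np.atleast_2d(q)[:,0]+c*np.atleast_2d(q)[:,1],np.atleast_2d(q)[:,2]]
def door(q,a): # door-local (out, along, z) -> cupboard local ; out>0 outward from inner face
    q=np.atleast_2d(q); o=-q[:,0]; l=q[:,1]; c,s=np.cos(a),np.sin(a)
    # rotate (o,l) about hinge by +a (anticlockwise)
    return np.c_[-.1175+c*o-s*l,-.150+s*o+c*l,q[:,2]]
E
cat > fit.py <<'E'
from h import *
tc={"top":([(-.1175,-.15,.22),(.1175,-.15,.22),(.1175,.15,.22),(-.1175,.15,.22)],[(156.1,126.1),(78.7,119.5),(58.5,218.2),(139.8,227)]),
"side":([(.1175,.15,.22),(.1175,-.15,.22)],[(119.8,98.3),(196.9,67.2)])}
td={"top":([(.016,0,.22),(.016,.3,.22),(.042,.245,.19)],[(161.7,127.2),(150.5,227.2),(163,211)]),
"side":([(.016,0,.22),(.016,.3,.22),(.042,.245,.19)],[(241.5-0,101.5),(153.5,138.5),(175.5,143.5)])}
td["side"][1][0]=(232.5,102)
def res(v):
    r=[]
    for n in("top","side"):
        f=T(v[:2],v[2]); r+=list((proj(n,f(np.array(tc[n][0])))-tc[n][1]).ravel()); r+=list((proj(n,f(door(np.array(td[n][0]),v[3])))-td[n][1]).ravel())
    return np.array(r)
s=least_squares(res,[.57,.37,1.57,.05],loss="soft_l1"); v=s.x; print(np.round(v,4)); print(np.round(res(v).reshape(-1,2),1).tolist())
np.save("cup.npy",v)
f=T(v[:2],v[2]); print("knob",f(door((.042,.245,.19),v[3])),"hinge",f((-.1175,-.15,0)),"tab",f((-.1,0,.137)))
print("cup base",onz("top",(116,181),.22),onz("side",(176,103),.22),"cup top", onz("top",(95,167),.305))
print("shelf",onz("top",(317,210),.02))
E
python3 fit.py
```

```text
[0.5705 0.3774 1.4902 0.0268]
[[0.9, -0.5], [-0.3, -1.1], [-1.6, 0.4], [0.4, -0.2], [0.7, -1.2], [-1.7, 0.2], [0.3, -0.8], [-1.2, -0.3], [-2.5, 0.1], [0.4, 0.4], [0.2, 2.2], [-0.7, 1.2]]
knob [[0.46370356 0.21939908 0.19      ]] hinge [[0.71060753 0.24816413 0.        ]] tab [[0.562502   0.27767688 0.137     ]]
cup base [0.54092371 0.35241718 0.22      ] [0.5637501 0.3551203 0.22     ] cup top [0.55790822 0.37773376 0.305     ]
shelf [ 0.49954472 -0.25043403  0.02      ]
```

Fit is good to a few mm. The moves only offer twist about the tool axis, so I'll check in free space what the arm does at the edge of its reach.

Emit:
move_arm(rows="0 0 -0.06 0 0.09; 0 0 -0.12 0 0.09; 0 0 -0.18 0 0.09; 0 0 -0.2 0 0.09; 0 0.06 -0.2 0 0.09; 0 0.12 -0.2 0 0.09; 0 0.18 -0.2 0 0.09; 0 0.24 -0.2 0 0.09; 0 0.3 -0.2 0 0.09; 0 0.36 -0.2 0 0.09; 0 0.4 -0.2 0 0.09; 0 0.4 -0.2 0 0.09")

```text
time_s: 1.6
tcp_pos: [0.385, 0.7639, 0.3493]
tcp_rot: [0.724, 3.045, 0.074]
ft_force: [-0.5, -0.9, 0.2]
finger_gap: 0.99
grip_force: 0.0
```

Emit:
move_arm(rows="0 0.06 0 0 0.09; 0 0.12 0 0 0.09; 0 0.18 0 0 0.09; 0 0.24 0 0 0.09; 0 0.3 0 0 0.09; 0 0.3 0 0 0.09")

```text
time_s: 2.35
tcp_pos: [0.4136, 0.8208, 0.2697]
tcp_rot: [0.721, 3.031, 0.148]
ft_force: [-0.6, -0.2, -0.1]
finger_gap: 0.985
grip_force: 0.0
```

Run:
```python
from h import *
s=robot.state(); print(s["time_s"],np.round(s["tcp_pos"],3),np.round(s["joints"],3)); print(np.round(R.from_rotvec(s["tcp_rot"]).as_matrix(),3))
```

```text
2.35 [0.414 0.821 0.27 ] [ 1.091e+00  9.750e-01  2.150e-01  1.000e-03  1.854e+00 -1.300e-02]
[[-0.893  0.448  0.044]
 [ 0.45   0.889  0.087]
 [-0.     0.097 -0.995]]
```

Emit:
move_arm(rows="0 0.05 -0.04 0 0.09; 0 0.1 -0.08 0 0.09; 0 0.15 -0.12 0 0.09; 0 0.2 -0.16 0 0.09; 0 0.25 -0.2 0 0.09; 0 0.3 -0.24 0 0.09; 0 0.35 -0.28 0 0.09; 0 0.4 -0.32 0 0.09; 0 0.45 -0.36 0 0.09; 0 0.5 -0.4 0 0.09; 0 0.55 -0.44 0 0.09; 0 0.6 -0.48 0 0.09; 0 0.65 -0.52 0 0.09; 0 0.7 -0.56 0 0.09; 0 0.75 -0.6 0 0.09; 0 0.8 -0.64 0 0.09; 0 0.8 -0.64 0 0.09; 0 0.8 -0.64 0 0.09")

```text
time_s: 4.6
tcp_pos: [0.3927, 0.7792, 0.377]
tcp_rot: [0.717, 3.015, 0.224]
ft_force: [-0.7, 0.8, 0.3]
finger_gap: 0.983
grip_force: 0.0
```

```bash
cat > st.py <<'E'
from h import *
s=robot.state(); print(s["time_s"],np.round(s["tcp_pos"],4),np.round(s["joints"],3),np.round(s["ft_force"],1),round(s["finger_gap"]*91.2,1),round(s["grip_force"],1)); print(np.round(R.from_rotvec(s["tcp_rot"]).as_matrix(),3).tolist())
E
python3 st.py
```

```text
4.6 [0.3927 0.7792 0.377 ] [ 1.09   0.852  0.215  0.002  1.926 -0.013] [-0.7  0.8  0.3] 89.7 0.0
[[-0.893, 0.445, 0.066], [0.45, 0.883, 0.132], [-0.0, 0.148, -0.989]]
```

Holding an out-of-reach pose leaves about 3° of lasting tilt per call. I can use that later to take the tab at a tilt. First the knob, so I'll make a helper that turns world targets into tool shifts.

```bash
cat > go.py <<'E'
# usage: go.py "x y z az_deg" ...  ; tcp targets (world), az of tool y (mod 180); prints tool-frame shifts from the present pose
import sys; from h import *
s=robot.state(); p=s["tcp_pos"]; M=R.from_rotvec(s["tcp_rot"]).as_matrix()
az0=np.degrees(np.arctan2(M[1,1],M[0,1])); print("t",round(s["time_s"],2),"p",np.round(p,4),"az",round(az0,1),"z",np.round(M[:,2],3),"j",np.round(s["joints"],2),"F",np.round(s["ft_force"],1),"gap",round(s["finger_gap"]*91.2,1))
for a in sys.argv[1:]:
    w=[float(t) for t in a.split()]; d=M.T@(np.array(w[:3])-p); tw=0
    if len(w)>3: tw=(az0-w[3]+90)%180-90
    print(a,"->",np.round(d,4),"twist",round(np.radians(tw),3),"rows>=",int(np.ceil(max(np.linalg.norm(d)/.06,abs(tw)/10.5))))
E
python3 go.py "0.43 0.45 0.42 -3" "0.4625 0.217 0.30 -3" "0.4625 0.217 0.171 -3"
```

```text
t 4.6 p [0.3927 0.7792 0.377 ] az 63.3 z [ 0.066  0.132 -0.989] j [ 1.09  0.85  0.22  0.    1.93 -0.01] F [-0.7  0.8  0.3] gap 89.7
0.43 0.45 0.42 -3 -> [-0.1815 -0.2678 -0.0835] twist 1.156 rows>= 7
0.4625 0.217 0.30 -3 -> [-0.3154 -0.4769  0.0066] twist 1.156 rows>= 10
0.4625 0.217 0.171 -3 -> [-0.3154 -0.4959  0.1342] twist 1.156 rows>= 11
```

Emit:
move_arm(rows="-0.03 -0.045 -0.014 0.17 0.08; -0.06 -0.09 -0.028 0.34 0.08; -0.09 -0.134 -0.042 0.5 0.08; -0.12 -0.18 -0.056 0.67 0.08; -0.15 -0.223 -0.07 0.84 0.08; -0.18 -0.268 -0.083 1.0 0.08; -0.21 -0.31 -0.065 1.156 0.08; -0.24 -0.36 -0.045 1.156 0.08; -0.275 -0.415 -0.02 1.156 0.08; -0.3 -0.45 0 1.156 0.08; -0.315 -0.477 0.006 1.156 0.08; -0.315 -0.477 0.006 1.156 0.08")

```text
time_s: 6.1
tcp_pos: [0.4617, 0.2153, 0.2999]
tcp_rot: [-2.24, -2.12, -0.214]
ft_force: [0.1, 0.9, 0.4]
finger_gap: 0.878
grip_force: 0.0
```

```bash
python3 go.py "0.4625 0.217 0.171 -3"
python3 - <<'E'
from h import *
a=cv2.resize(robot.get_image("top")[120:270,80:260],None,fx=2.2,fy=2.2)
b=cv2.resize(robot.get_image("side")[60:210,90:270],None,fx=2.2,fy=2.2)
cv2.imwrite("pics/knob.png",np.hstack([a,b])[:,:,::-1])
E
```

```text
t 6.1 p [0.4617 0.2153 0.2999] az -3.4 z [ 0.066  0.131 -0.989] j [0.35 0.11 1.63 0.11 1.29 0.38] F [0.1 0.9 0.4] gap 80.1
0.4625 0.217 0.171 -3 -> [-0.0156 -0.0069  0.1278] twist -0.007 rows>= 3
```

View pics/knob.png

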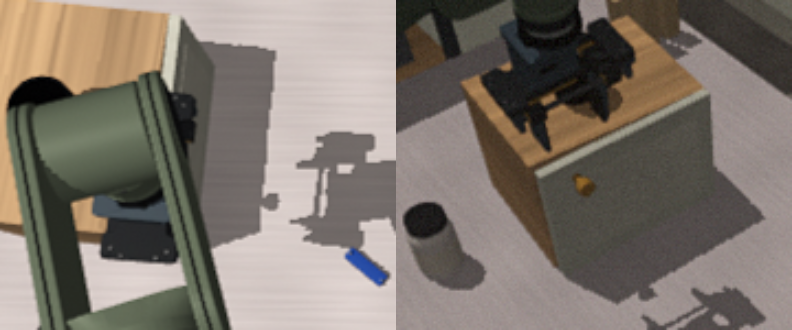

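The gripper hovers above the knob with the fingers either side of it, seen in the side crop at knob (583,184). Next: descend and grip.

Emit:
move_arm(rows="-0.006 -0.003 0.045 0 0.08; -0.011 -0.006 0.09 0 0.08; -0.0156 -0.007 0.126 0 0.08; -0.0156 -0.007 0.128 0 0.08; -0.0156 -0.007 0.128 0 0; -0.0156 -0.007 0.128 0 0; -0.0156 -0.007 0.128 0 0; -0.0156 -0.007 0.128 0 0; -0.0156 -0.007 0.128 0 0", newtons=15)

```text
time_s: 7.32
tcp_pos: [0.463, 0.2189, 0.1715]
tcp_rot: [-2.237, -2.123, -0.216]
ft_force: [0.0, 0.1, -0.8]
finger_gap: 0.362
grip_force: 0.0
```

```bash
cat > arc.py <<'E'
# arc.py a0 a1 n : world displacement of knob-radius point between door angles, in tool axes
import sys; from h import *
v=np.load("cup.npy"); f=T(v[:2],v[2]); s=robot.state(); M=R.from_rotvec(s["tcp_rot"]).as_matrix()
a0,a1,n=float(sys.argv[1]),float(sys.argv[2]),int(sys.argv[3]); o,l=(float(t) for t in (sys.argv[4:6] or (.042,.245)))
g=lambda a:f(door((o,l,0),a))[0]
for a in np.linspace(a0,a1,n+1)[1:]: print(round(a,3),np.round(M.T@(g(a)-g(a0)),4),"tw",round(-(a-a0),3),"world",np.round(g(a)[:2],4))
E
python3 go.py; python3 arc.py 0.027 0.2 6
```

```text
t 7.33 p [0.463  0.2189 0.1715] az -3.2 z [ 0.067  0.132 -0.989] j [0.35 0.2  1.86 0.12 0.98 0.34] F [ 0.   0.1 -0.8] gap 33.0
0.056 [-0.007   0.0013 -0.0009] tw -0.029 world [0.4646 0.2122]
0.085 [-0.0139  0.0029 -0.0017] tw -0.058 world [0.4658 0.2052]
0.114 [-0.0208  0.0046 -0.0026] tw -0.087 world [0.4671 0.1981]
0.142 [-0.0277  0.0065 -0.0034] tw -0.115 world [0.4687 0.1911]
0.171 [-0.0345  0.0087 -0.0042] tw -0.144 world [0.4704 0.1842]
0.2 [-0.0412  0.011  -0.005 ] tw -0.173 world [0.4724 0.1773]
```

Emit:
move_arm(rows="0 0 0 0 0; 0 0 0 0 0; 0 0 0 0 0; -0.007 0.001 -0.001 -0.03 0; -0.014 0.003 -0.002 -0.06 0; -0.021 0.005 -0.003 -0.09 0; -0.026 0.006 -0.003 -0.11 0; -0.031 0.007 -0.004 -0.13 0; -0.034 0.008 -0.004 -0.14 0; -0.034 0.008 -0.004 -0.14 0")

```text
time_s: 8.57
tcp_pos: [0.4716, 0.1898, 0.1721]
tcp_rot: [-2.09, -2.273, -0.24]
ft_force: [4.8, 19.9, -7.1]
finger_gap: 0.277
grip_force: 15.0
```

```bash
python3 go.py
python3 - <<'E'
from h import *
a=cv2.resize(robot.get_image("top")[110:270,60:230],None,fx=2.3,fy=2.3)
b=cv2.resize(robot.get_image("side")[50:210,90:260],None,fx=2.3,fy=2.3)
cv2.imwrite("pics/pull.png",np.hstack([a,b])[:,:,::-1])
E
```

```text
t 8.57 p [0.4716 0.1898 0.1721] az 4.5 z [ 0.072  0.144 -0.987] j [0.28 0.19 1.87 0.14 0.98 0.12] F [ 4.8 19.9 -7.1] gap 25.3
```

Knob held, gap 25 mm. The door is at its stop with 20 N pull, and the TCP there agrees with the model at 0.16 rad. Next: release, rise, and line one open finger up over the pad.

Emit:
move_arm(rows="0.003 0 0 0 0; 0.003 0 0 0 0.09; 0.003 0 0 0 0.09; 0.003 0 0 0 0.09; 0.003 0 0 0 0.09; 0.003 0 -0.05 0 0.0912; 0.003 0 -0.1 0 0.0912; 0.003 0 -0.12 0 0.0912; 0.003 0 -0.12 -0.18 0.0912; 0.003 0 -0.12 -0.36 0.0912; 0.003 0 -0.12 -0.54 0.0912; 0.003 0 -0.12 -0.72 0.0912; 0.003 0 -0.12 -0.9 0.0912; 0.003 0 -0.12 -1.08 0.0912; 0.003 0 -0.12 -1.26 0.0912; 0.003 0 -0.12 -1.44 0.0912; 0.003 0 -0.12 -1.58 0.0912; 0.003 0 -0.12 -1.58 0.0912")

```text
time_s: 10.92
tcp_pos: [0.4607, 0.1713, 0.2902]
tcp_rot: [-0.146, 3.059, 0.198]
ft_force: [-0.4, 0.4, -0.5]
finger_gap: 1.003
grip_force: 0.0
```

```bash
cat > pad.py <<'E'
from h import *
v=np.load("cup.npy"); f=T(v[:2],v[2]); M=R.from_rotvec(robot.state()["tcp_rot"]).as_matrix(); y=M[:,1]; print("y",np.round(y,3),"p",robot.state()["tcp_pos"])
sg=1 if y[1]>0 else -1
for out,z in((-.022,.25),(-.022,.197),(-.022,.184)):
    F=f(door((out,.245,z),.158))[0]; print(out,z,"tcp",np.round(F-sg*.0523*y,4))
im=robot.get_image("top")
cv2.imwrite("pics/pad.png",np.hstack([cv2.resize(im[110:270,60:230],None,fx=2.3,fy=2.3),cv2.resize(robot.get_image("side")[50:210,90:260],None,fx=2.3,fy=2.3)])[:,:,::-1])
E
python3 pad.py; python3 go.py
```

```text
y [-0.099  0.987  0.125] p [0.46067437 0.17127592 0.29017623]
-0.022 0.25 tcp [0.4698 0.1995 0.2435]
-0.022 0.197 tcp [0.4698 0.1995 0.1905]
-0.022 0.184 tcp [0.4698 0.1995 0.1775]
t 11.03 p [0.4607 0.1713 0.2901] az 95.7 z [ 0.066  0.132 -0.989] j [ 0.26  0.09  1.68  0.12  1.27 -1.44] F [ 0.8 -0.6  0.1] gap 91.1
```

View pics/pad.png

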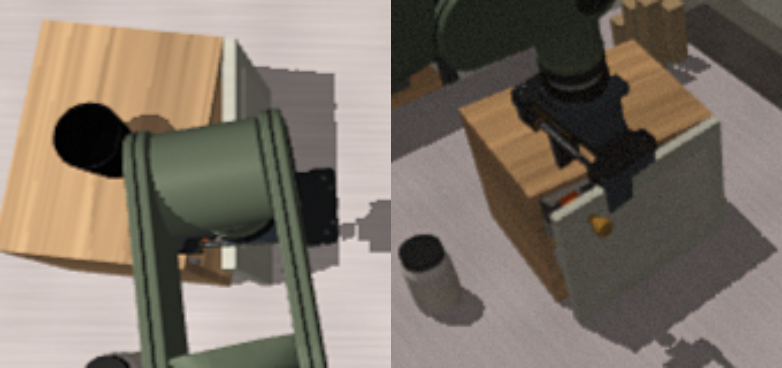

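The side crop shows the door at its stop, the orange pad in the gap at (570,198) and the knob at (600,225).

```bash
python3 go.py "0.4698 0.1995 0.2435 95" "0.4698 0.1995 0.1905 95" "0.4698 0.1995 0.1775 95"; python3 arc.py 0.158 0.4 8 -0.007 0.245
```

```text
t 11.03 p [0.4607 0.1713 0.2901] az 95.7 z [ 0.066  0.132 -0.989] j [ 0.26  0.09  1.68  0.12  1.27 -1.44] F [ 0.8 -0.6  0.1] gap 91.1
0.4698 0.1995 0.2435 95 -> [-0.0079  0.0211  0.0505] twist 0.013 rows>= 1
0.4698 0.1995 0.1905 95 -> [-0.0037  0.0145  0.1029] twist 0.013 rows>= 2
0.4698 0.1995 0.1775 95 -> [-0.0027  0.0128  0.1157] twist 0.013 rows>= 2
0.188 [ 0.0002 -0.0074 -0.0009] tw -0.03 world [0.4663 0.2288]
0.218 [ 0.0002 -0.0147 -0.0019] tw -0.06 world [0.467  0.2214]
0.249 [-0.0001 -0.0221 -0.0028] tw -0.091 world [0.4679 0.2141]
0.279 [-0.0006 -0.0294 -0.0037] tw -0.121 world [0.469  0.2067]
0.309 [-0.0013 -0.0367 -0.0045] tw -0.151 world [0.4704 0.1994]
0.34 [-0.0022 -0.044  -0.0054] tw -0.182 world [0.472  0.1922]
0.37 [-0.0033 -0.0513 -0.0062] tw -0.212 world [0.4738 0.185 ]
0.4 [-0.0047 -0.0586 -0.007 ] tw -0.242 world [0.4758 0.1779]
```

Go down to just above the pad, then press gently and check the force.

Emit:
move_arm(rows="-0.008 0.021 0.03 0 0.0912; -0.008 0.021 0.05 0 0.0912; -0.006 0.018 0.08 0 0.0912; -0.004 0.0145 0.102 0 0.0912; -0.003 0.013 0.112 0 0.0912; -0.003 0.013 0.116 0 0.0912; -0.003 0.013 0.116 0 0.0912")

```text
time_s: 11.9
tcp_pos: [0.4697, 0.2025, 0.1824]
tcp_rot: [-0.146, 3.056, 0.209]
ft_force: [-11.2, 0.7, 26.6]
finger_gap: 0.999
grip_force: 13.4
```

Firm stop at about 27 N, so the catch is probably at its end. I'll ease up a little and pull outward.

Emit:
move_arm(rows="0 -0.002 -0.002 0 0.0912; 0 -0.006 -0.003 0 0.0912; 0 -0.01 -0.0035 0 0.0912; 0 -0.014 -0.004 0 0.0912; 0 -0.018 -0.004 0 0.0912; 0 -0.018 -0.004 0 0.0912")

```text
time_s: 12.65
tcp_pos: [0.4705, 0.183, 0.183]
tcp_rot: [-0.147, 3.058, 0.205]
ft_force: [-10.3, -1.1, 23.0]
finger_gap: 1.003
grip_force: 11.5
```

```bash
python3 go.py
python3 - <<'E'
from h import *
im=robot.get_image("top")
cv2.imwrite("pics/pad2.png",np.hstack([cv2.resize(im[130:250,90:230],None,fx=2.8,fy=2.8),cv2.resize(robot.get_image("side")[70:190,120:260],None,fx=2.8,fy=2.8)])[:,:,::-1])
E
```

```text
t 12.65 p [0.4705 0.183  0.183 ] az 95.8 z [ 0.066  0.137 -0.988] j [ 0.27  0.18  1.85  0.13  1.01 -1.46] F [-10.3  -1.1  23. ] gap 91.5
```

View pics/pad2.png

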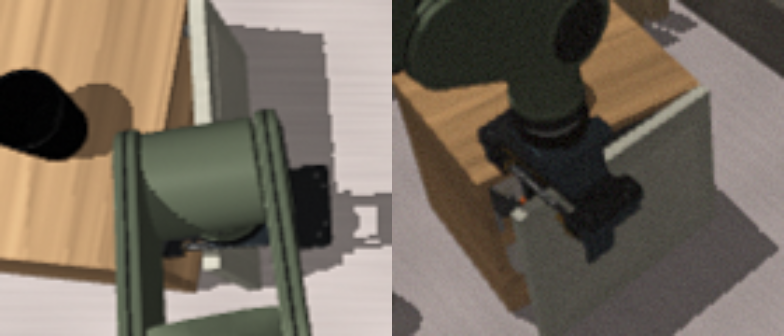

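The gap looks a little wider. I'll keep pulling along the arc.

Emit:
move_arm(rows="0 -0.006 0 -0.02 0.0912; 0 -0.012 -0.001 -0.04 0.0912; 0 -0.018 -0.002 -0.06 0.0912; 0 -0.024 -0.003 -0.08 0.0912; 0 -0.03 -0.004 -0.11 0.0912; 0 -0.03 -0.004 -0.11 0.0912")

```text
time_s: 13.5
tcp_pos: [0.4796, 0.153, 0.1846]
tcp_rot: [-0.309, 3.025, 0.197]
ft_force: [2.6, 0.9, 16.7]
finger_gap: 0.998
grip_force: 8.2
```

```bash
python3 go.py
python3 - <<'E'
from h import *
im=robot.get_image("top")
cv2.imwrite("pics/pad3.png",np.hstack([cv2.resize(im[130:250,90:230],None,fx=2.8,fy=2.8),cv2.resize(robot.get_image("side")[70:190,120:260],None,fx=2.8,fy=2.8)])[:,:,::-1])
E
```

```text
t 13.5 p [0.4796 0.153  0.1846] az 102.0 z [ 0.08   0.137 -0.987] j [ 0.21  0.17  1.86  0.14  1.01 -1.64] F [ 2.6  0.9 16.7] gap 91.0
```

The door is now at about 0.29 rad, past the catch. I'll raise off the pad a little and swing it further.

```bash
python3 arc.py 0.29 0.75 8 -0.007 0.245
```

```text
0.348 [-0.0002 -0.014  -0.0017] tw -0.057 world [0.4724 0.1903]
0.405 [-0.0012 -0.028  -0.0032] tw -0.115 world [0.4762 0.1767]
0.462 [-0.0029 -0.0419 -0.0047] tw -0.173 world [0.4807 0.1633]
0.52 [-0.0055 -0.0556 -0.0061] tw -0.23 world [0.4859 0.1503]
0.578 [-0.0089 -0.0693 -0.0073] tw -0.288 world [0.4919 0.1375]
0.635 [-0.013  -0.0827 -0.0085] tw -0.345 world [0.4986 0.1251]
0.692 [-0.0179 -0.0959 -0.0096] tw -0.402 world [0.506  0.1132]
0.75 [-0.0236 -0.1087 -0.0105] tw -0.46 world [0.5141 0.1016]
```

Emit:
move_arm(rows="0 -0.014 -0.006 -0.03 0.0912; -0.001 -0.028 -0.011 -0.06 0.0912; -0.003 -0.042 -0.013 -0.09 0.0912; -0.0055 -0.056 -0.014 -0.12 0.0912; -0.009 -0.07 -0.015 -0.15 0.0912; -0.013 -0.083 -0.016 -0.18 0.0912; -0.018 -0.096 -0.018 -0.21 0.0912; -0.0235 -0.109 -0.018 -0.24 0.0912; -0.0235 -0.107 -0.018 -0.24 0.0912; -0.023 -0.1 -0.06 -0.24 0.0912; -0.023 -0.1 -0.11 -0.24 0.0912; -0.023 -0.1 -0.14 -0.24 0.0; -0.023 -0.1 -0.14 -0.24 0.0")

```text
time_s: 15.22
tcp_pos: [0.5093, 0.0408, 0.3109]
tcp_rot: [-0.673, 2.962, 0.172]
ft_force: [-0.5, -0.6, 0.6]
finger_gap: 0.813
grip_force: 0.0
```

```bash
python3 go.py
python3 - <<'E'
from h import *
im=robot.get_image("top")
cv2.imwrite("pics/open1.png",np.hstack([cv2.resize(im[110:270,60:260],None,fx=2,fy=2),cv2.resize(robot.get_image("side")[50:210,90:290],None,fx=2,fy=2)])[:,:,::-1])
E
```

```text
t 15.22 p [0.5093 0.0408 0.3109] az 115.9 z [ 0.072  0.132 -0.989] j [-0.03  0.13  1.59  0.14  1.36 -2.07] F [-0.5 -0.6  0.6] gap 74.1
```

View pics/open1.png

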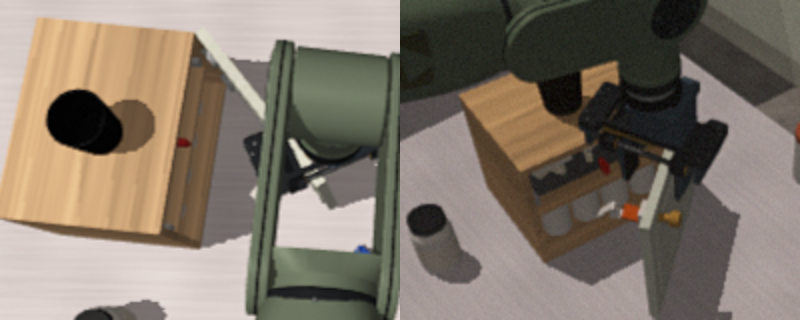

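The door stands at about 0.75 rad with the tray tab at top-crop (184,142). I'll shut the fingers and push the door's inner face wide open, well clear of the catch.

```bash
python3 - <<'E'
from h import *
v=np.load("cup.npy"); f=T(v[:2],v[2])
for a,o in((.75,-.06),(.75,-.06),(.75,-.025),(.95,-.02),(1.15,-.02),(1.35,-.02),(1.55,-.02),(1.72,-.02)):
    print(a,np.round(f(door((o,.17,0),a))[0],3))
E
python3 go.py "0.561 0.182 0.31 30" "0.561 0.182 0.175 30"
```

```text
0.75 [0.54 0.19 0.  ]
0.75 [0.54 0.19 0.  ]
0.75 [0.562 0.162 0.   ]
0.95 [0.586 0.131 0.   ]
1.15 [0.611 0.109 0.   ]
1.35 [0.641 0.092 0.   ]
1.55 [0.674 0.081 0.   ]
1.72 [0.702 0.077 0.   ]
t 15.32 p [0.5078 0.0408 0.3075] az 115.9 z [ 0.065  0.132 -0.989] j [-0.03  0.13  1.59  0.14  1.36 -2.07] F [ 0.3  0.6 -0.9] gap 66.0
0.561 0.182 0.31 30 -> [-0.1079  0.1036  0.0196] twist 1.499 rows>= 9
0.561 0.182 0.175 30 -> [-0.0923  0.0913  0.1532] twist 1.499 rows>= 9
```

Emit:
move_arm(rows="-0.015 0.02 0.003 0.18 0; -0.03 0.04 0.006 0.36 0; -0.045 0.06 0.009 0.54 0; -0.06 0.08 0.012 0.72 0; -0.075 0.1 0.016 0.9 0; -0.092 0.12 0.02 1.08 0; -0.092 0.12 0.02 1.26 0; -0.092 0.12 0.02 1.44 0; -0.092 0.12 0.02 1.5 0; -0.087 0.116 0.065 1.5 0; -0.082 0.112 0.11 1.5 0; -0.077 0.1075 0.153 1.5 0; -0.077 0.1075 0.153 1.5 0")

```text
time_s: 16.95
tcp_pos: [0.5374, 0.1889, 0.1706]
tcp_rot: [-1.567, -2.694, -0.218]
ft_force: [0.8, 0.0, 0.7]
finger_gap: 0.004
grip_force: 0.0
```

```bash
python3 go.py "0.562 0.162 0.175" "0.586 0.131 0.175" "0.611 0.109 0.175" "0.641 0.092 0.175" "0.674 0.081 0.175" "0.702 0.077 0.175" "0.66 0.10 0.175" "0.66 0.10 0.36"
```

```text
t 16.95 p [0.5374 0.1889 0.1706] az 29.4 z [ 0.055  0.129 -0.99 ] j [ 0.25  0.3   1.72  0.13  1.04 -0.33] F [0.8 0.  0.7] gap 0.4
0.562 0.162 0.175 -> [-0.0351  0.0087 -0.0064] twist 0.0 rows>= 1
0.586 0.131 0.175 -> [-0.0738  0.0144 -0.0091] twist 0.0 rows>= 2
0.611 0.109 0.175 -> [-0.1052  0.0253 -0.0106] twist 0.0 rows>= 2
0.641 0.092 0.175 -> [-0.1348  0.043  -0.0111] twist 0.0 rows>= 3
0.674 0.081 0.175 -> [-0.1607  0.0662 -0.0107] twist 0.0 rows>= 3
0.702 0.077 0.175 -> [-0.1781  0.0885 -0.0097] twist 0.0 rows>= 4
0.66 0.10 0.175 -> [-0.1374  0.0633 -0.009 ] twist 0.0 rows>= 3
0.66 0.10 0.36 -> [-0.1217  0.084  -0.1922] twist 0.0 rows>= 5
```

Emit:
move_arm(rows="-0.018 0.005 -0.003 0 0; -0.035 0.009 -0.006 0 0; -0.054 0.012 -0.008 0 0; -0.074 0.0144 -0.009 0 0; -0.09 0.02 -0.01 0 0; -0.105 0.025 -0.011 0 0; -0.12 0.034 -0.011 0 0; -0.135 0.043 -0.011 0 0; -0.148 0.0545 -0.011 0 0; -0.161 0.066 -0.011 0 0; -0.17 0.078 -0.01 0 0; -0.178 0.0885 -0.01 0 0; -0.178 0.0885 -0.01 0 0; -0.137 0.063 -0.009 0 0; -0.132 0.07 -0.06 0 0; -0.127 0.077 -0.12 0 0; -0.122 0.084 -0.18 0 0; -0.122 0.084 -0.19 0 0")

```text
time_s: 19.2
tcp_pos: [0.6628, 0.1003, 0.3703]
tcp_rot: [1.572, 2.709, 0.242]
ft_force: [0.1, 0.7, -0.7]
finger_gap: 0.01
grip_force: 0.0
```

```bash
python3 go.py
```

```text
t 19.2 p [0.6628 0.1003 0.3703] az 29.4 z [ 0.077  0.133 -0.988] j [ 0.07  0.38  1.1   0.13  1.58 -0.44] F [ 0.1  0.7 -0.7] gap 0.9
```

The door should now be at about 1.7 rad. Next I'll go high and left of the cupboard to build up tilt in the +y direction.

```bash
python3 go.py "0.6 0.15 0.5 -5" "0.35 0.45 0.52 -5" "-0.02 0.66 0.52 -5"
python3 - <<'E'
from h import *
im=robot.get_image("top")
cv2.imwrite("pics/open2.png",np.hstack([cv2.resize(im[60:300,20:310],None,fx=1.35,fy=1.35),cv2.resize(robot.get_image("side")[40:280,0:290],None,fx=1.35,fy=1.35)])[:,:,::-1])
E
```

```text
t 19.2 p [0.6628 0.1003 0.3703] az 29.4 z [ 0.077  0.133 -0.988] j [ 0.07  0.38  1.1   0.13  1.58 -0.44] F [ 0.1  0.7 -0.7] gap 0.9
0.6 0.15 0.5 -5 -> [ 0.0842 -0.0128 -0.1265] twist 0.601 rows>= 4
0.35 0.45 0.52 -5 -> [ 0.4695 -0.0797 -0.1258] twist 0.601 rows>= 9
-0.02 0.66 0.52 -5 -> [ 0.8354 -0.2968 -0.1265] twist 0.601 rows>= 15
```

View pics/open2.png

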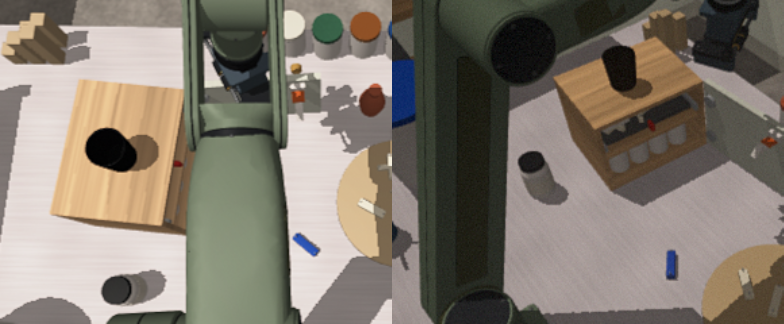

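The door is wide open, with the knob and catch at top-crop (297,68)/(298,97). The tray front is exposed, with the tab at side-crop (653,125).

Emit:
move_arm(rows="0.03 -0.004 -0.045 0.15 0; 0.06 -0.009 -0.09 0.3 0; 0.084 -0.013 -0.126 0.45 0; 0.14 -0.022 -0.126 0.6 0; 0.19 -0.032 -0.126 0.6 0; 0.25 -0.042 -0.126 0.6 0; 0.3 -0.05 -0.126 0.6 0; 0.36 -0.06 -0.126 0.6 0; 0.415 -0.07 -0.126 0.6 0; 0.47 -0.08 -0.126 0.6 0; 0.52 -0.11 -0.126 0.6 0; 0.57 -0.14 -0.126 0.6 0; 0.62 -0.17 -0.126 0.6 0; 0.67 -0.2 -0.126 0.6 0; 0.72 -0.23 -0.126 0.6 0; 0.77 -0.26 -0.126 0.6 0; 0.835 -0.297 -0.126 0.6 0; 0.835 -0.297 -0.126 0.6 0")

```text
time_s: 21.55
tcp_pos: [-0.0227, 0.6617, 0.5153]
tcp_rot: [-2.266, -2.098, -0.206]
ft_force: [-0.2, -0.4, -1.0]
finger_gap: 0.004
grip_force: 0.0
```

Emit:
move_arm(rows="0.06 0 0 0 0; 0.12 0 0 0 0; 0.18 0 0 0 0; 0.24 0 0 0 0; 0.3 0 0 0 0; 0.36 0 0 0 0; 0.4 0 0 0 0")

```text
time_s: 22.42
tcp_pos: [0.0076, 0.8297, 0.4497]
tcp_rot: [-2.237, -2.064, -0.263]
ft_force: [1.1, -0.3, 0.3]
finger_gap: 0.003
grip_force: 0.0
```

Emit:
move_arm(rows="0.06 0 -0.03 0 0; 0.12 0 -0.06 0 0; 0.18 0 -0.09 0 0")

```text
time_s: 22.8
tcp_pos: [0.0135, 0.845, 0.4551]
tcp_rot: [-2.206, -2.038, -0.313]
ft_force: [0.6, -0.3, 0.4]
finger_gap: 0.005
grip_force: 0.0
```

Emit:
move_arm(rows="0.06 0 -0.03 0 0; 0.12 0 -0.06 0 0")

```text
time_s: 23.05
tcp_pos: [0.0175, 0.8572, 0.4639]
tcp_rot: [-2.174, -2.012, -0.362]
ft_force: [-0.6, -0.4, -0.5]
finger_gap: 0.005
grip_force: 0.0
```

```bash
python3 go.py
```

```text
t 23.05 p [0.0175 0.8572 0.4639] az -4.8 z [ 0.07   0.276 -0.958] j [ 1.56  0.76  0.21 -0.07  1.89  1.61] F [-0.6 -0.4 -0.5] gap 0.5
```

Emit:
move_arm(rows="0.06 0 0 0 0; 0.12 0 0 0 0")

```text
time_s: 23.3
tcp_pos: [0.0242, 0.8928, 0.4423]
tcp_rot: [-2.145, -1.988, -0.405]
ft_force: [0.1, 0.8, 0.1]
finger_gap: 0.006
grip_force: 0.0
```

Emit:
move_arm(rows="0.06 0 0 0 0; 0.12 0 0 0 0")

```text
time_s: 23.55
tcp_pos: [0.03, 0.9239, 0.4275]
tcp_rot: [-2.114, -1.962, -0.451]
ft_force: [1.7, 0.6, 0.4]
finger_gap: 0.007
grip_force: 0.0
```

Emit:
move_arm(rows="0.06 0 0 0 0; 0.12 0 0 0 0")

```text
time_s: 23.8
tcp_pos: [0.035, 0.9511, 0.4186]
tcp_rot: [-2.08, -1.933, -0.498]
ft_force: [-0.7, 0.1, 0.4]
finger_gap: 0.006
grip_force: 0.0
```

Emit:
move_arm(rows="0.06 0 0 0 0; 0.12 0 0 0 0")

```text
time_s: 24.05
tcp_pos: [0.0394, 0.9749, 0.4148]
tcp_rot: [-2.046, -1.904, -0.545]
ft_force: [0.6, 0.2, -0.2]
finger_gap: -0.0
grip_force: 0.0
```

Emit:
move_arm(rows="0.06 0 0 0 0; 0.12 0 0 0 0")

```text
time_s: 24.3
tcp_pos: [0.0431, 0.9955, 0.4156]
tcp_rot: [-2.01, -1.874, -0.592]
ft_force: [0.3, -0.0, 0.1]
finger_gap: 0.009
grip_force: 0.0
```

Emit:
move_arm(rows="0.06 0 0 0 0; 0.12 0 0 0 0")

```text
time_s: 24.55
tcp_pos: [0.0462, 1.0132, 0.421]
tcp_rot: [-1.974, -1.844, -0.637]
ft_force: [0.2, -0.0, -0.2]
finger_gap: 0.005
grip_force: 0.0
```

Emit:
move_arm(rows="0.06 0 0 0 0; 0.12 0 0 0 0")

```text
time_s: 24.8
tcp_pos: [0.0487, 1.028, 0.4305]
tcp_rot: [-1.938, -1.813, -0.681]
ft_force: [-0.8, 0.2, -0.3]
finger_gap: 0.007
grip_force: 0.0
```

Emit:
move_arm(rows="0.06 0 0 0 0; 0.12 0 0 0 0")

```text
time_s: 25.05
tcp_pos: [0.0507, 1.04, 0.444]
tcp_rot: [-1.902, -1.781, -0.724]
ft_force: [-0.0, 0.1, -0.2]
finger_gap: 0.009
grip_force: 0.0
```

```bash
python3 go.py
```

```text
t 25.05 p [0.0507 1.04   0.444 ] az -4.5 z [ 0.08   0.634 -0.769] j [ 1.53  0.86  0.21 -0.05  1.38  1.58] F [-0.   0.1 -0.2] gap 0.8
```

The tilt is now 40° toward the cupboard. Next I'll move around to in front of the tab.

```bash
python3 go.py "0.15 0.75 0.5 -4.6" "0.35 0.4 0.5 -4.6" "0.546 0.147 0.40 -4.6" "0.546 0.147 0.282 -4.6"
```

```text
t 25.05 p [0.0507 1.04   0.444 ] az -4.5 z [ 0.08   0.634 -0.769] j [ 1.53  0.86  0.21 -0.05  1.38  1.58] F [-0.   0.1 -0.2] gap 0.8
0.15 0.75 0.5 -4.6 -> [-0.1838  0.1239 -0.2189] twist 0.001 rows>= 6
0.35 0.4 0.5 -4.6 -> [-0.4458  0.3509 -0.4248] twist 0.001 rows>= 12
0.546 0.147 0.40 -4.6 -> [-0.6971  0.5623 -0.4925] twist 0.001 rows>= 18
0.546 0.147 0.282 -4.6 -> [-0.7723  0.5578 -0.4017] twist 0.001 rows>= 18
```

Emit:
move_arm(rows="-0.03 0.02 -0.036 0 0; -0.06 0.041 -0.073 0 0; -0.09 0.062 -0.11 0 0; -0.122 0.083 -0.146 0 0; -0.153 0.103 -0.182 0 0; -0.184 0.124 -0.219 0 0; -0.227 0.162 -0.253 0 0.045; -0.271 0.2 -0.288 0 0.045; -0.315 0.237 -0.322 0 0.045; -0.358 0.275 -0.356 0 0.045; -0.402 0.313 -0.39 0 0.045; -0.446 0.351 -0.425 0 0.045; -0.496 0.393 -0.438 0 0.045; -0.546 0.435 -0.452 0 0.045; -0.597 0.477 -0.466 0 0.045; -0.647 0.52 -0.479 0 0.045; -0.697 0.562 -0.493 0 0.045; -0.735 0.56 -0.447 0 0.045; -0.772 0.558 -0.402 0 0.045; -0.772 0.558 -0.402 0 0.045")

```text
time_s: 27.55
tcp_pos: [0.5448, 0.1469, 0.2787]
tcp_rot: [-1.902, -1.776, -0.717]
ft_force: [-0.5, 0.5, 0.3]
finger_gap: 0.492
grip_force: 0.0
```

```bash
python3 go.py "0.554 0.210 0.205 -4.6" "0.5621 0.2737 0.128 -4.6"
python3 - <<'E'
from h import *
im=robot.get_image("top")
cv2.imwrite("pics/tab1.png",np.hstack([cv2.resize(im[100:260,60:250],None,fx=2.1,fy=2.1),cv2.resize(robot.get_image("side")[50:210,110:300],None,fx=2.1,fy=2.1)])[:,:,::-1])
E
```

```text
t 27.55 p [0.5448 0.1469 0.2787] az -4.6 z [ 0.075  0.634 -0.769] j [-0.15  0.25  1.7   0.72  1.3  -0.32] F [-0.5  0.5  0.3] gap 44.9
0.554 0.210 0.205 -4.6 -> [0.0019 0.0019 0.0974] twist 0.001 rows>= 2
0.5621 0.2737 0.128 -4.6 -> [0.0021 0.0025 0.1977] twist 0.001 rows>= 4
```

View pics/tab1.png

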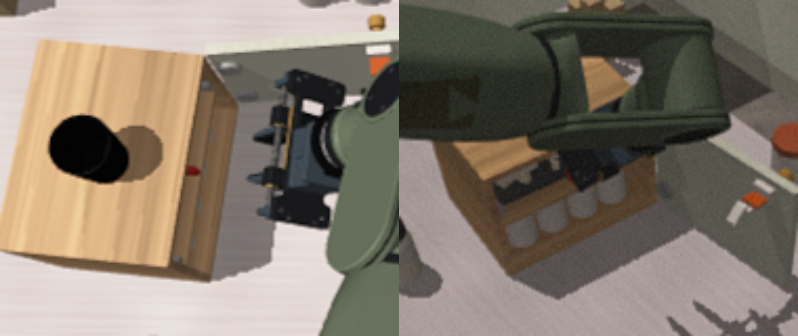

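Run:
```python
from h import *
print("pred tab end",proj("top",[.5615,.2663,.145]),proj("side",[.5615,.2663,.145]))
print("seen",onz("top",(151.4,181),.147))
im=cv2.cvtColor(robot.get_image("top"),cv2.COLOR_RGB2HSV)
m=((im[...,0]<8)|(im[...,0]>172))&(im[...,1]>150)&(im[...,2]>60)
ys,xs=np.where(m[150:210,130:175]); print(xs+130,ys+150); print("centroid",xs.mean()+130,ys.mean()+150,onz("top",(xs.mean()+130,ys.mean()+150),.145))
```

```text
pred tab end [[153.94007745 180.68469748]] [[193.26027115 133.58568207]]
seen [0.5599058  0.27339139 0.147     ]
[149 150 151 152 149 150 151 152 153 149 150 151 152 153 154 149 150 151
 152 153 154 149 150 151 152 153] [179 179 179 179 180 180 180 180 180 181 181 181 181 181 181 182 182 182
 182 182 182 183 183 183 183 183]
centroid 151.15384615384616 181.1153846153846 [0.56000476 0.27471462 0.145     ]
```

Emit:
move_arm(rows="0.001 0.001 0.05 0 0.045; 0.002 0.001 0.1 0 0.045; 0.002 0.001 0.14 0 0.045; 0.002 0.001 0.17 0 0.045; 0.002 0.001 0.19 0 0.045; 0.002 0.001 0.197 0 0.045; 0.002 0.001 0.197 0 0; 0.002 0.001 0.197 0 0; 0.002 0.001 0.197 0 0; 0.002 0.001 0.197 0 0; 0.002 0.001 0.197 0 0; 0.002 0.001 0.197 0 0", newtons=20)

```text
time_s: 29.2
tcp_pos: [0.5632, 0.2733, 0.1322]
tcp_rot: [-1.902, -1.781, -0.725]
ft_force: [-1.8, -4.8, 4.9]
finger_gap: 0.106
grip_force: 20.1
```

```bash
python3 go.py
python3 - <<'E'
from h import *
v=np.load("cup.npy"); M=R.from_rotvec(robot.state()["tcp_rot"]).as_matrix()
for d in (.05,.1,.15,.2,.235,.238): print(d,np.round(M.T@(-d*np.array([np.cos(v[2]),np.sin(v[2]),0])),4))
E
```

```text
t 29.2 p [0.5632 0.2733 0.1322] az -4.6 z [ 0.08   0.634 -0.769] j [ 0.09  0.42  1.86  0.9   0.92 -0.43] F [-1.8 -4.8  4.9] gap 9.6
0.05 [-0.0385 -0.     -0.0319]
0.1 [-0.077  -0.0001 -0.0638]
0.15 [-1.155e-01 -1.000e-04 -9.580e-02]
0.2 [-0.1539 -0.0002 -0.1277]
0.235 [-0.1809 -0.0002 -0.15  ]
0.238 [-0.1832 -0.0002 -0.1519]
```

The tab is held with a 9.6 mm gap. Draw the tray out.

Emit:
move_arm(rows="-0.01 0 -0.008 0 0; -0.025 0 -0.021 0 0; -0.04 0 -0.033 0 0; -0.057 0 -0.047 0 0; -0.074 0 -0.061 0 0; -0.091 0 -0.075 0 0; -0.108 0 -0.0895 0 0; -0.125 0 -0.1035 0 0; -0.142 0 -0.118 0 0; -0.159 0 -0.132 0 0; -0.17 0 -0.141 0 0; -0.178 0 -0.1475 0 0; -0.182 0 -0.151 0 0; -0.182 0 -0.151 0 0")

```text
time_s: 30.95
tcp_pos: [0.5431, 0.039, 0.1322]
tcp_rot: [-1.899, -1.775, -0.726]
ft_force: [2.3, 8.4, 1.5]
finger_gap: 0.109
grip_force: 20.0
```

```bash
python3 go.py
```

```text
t 30.95 p [0.5431 0.039  0.1322] az -4.6 z [ 0.078  0.638 -0.766] j [-0.35  0.43  1.85  0.75  1.17 -0.69] F [2.3 8.4 1.5] gap 10.0
```

The tray is fully out: 0.234 m moved, and it meets its stop. Now I'll release, back off and look at the tray.

Emit:
move_arm(rows="0.002 0 0.001 0 0.04; 0.002 0 0.001 0 0.04; 0.002 0 0.001 0 0.04; 0.002 0 0.001 0 0.04; 0.002 0 -0.04 0 0.04; 0.002 0 -0.09 0 0.04; 0.002 0 -0.14 0 0.04; 0.002 0 -0.19 0 0.04; -0.03 0 -0.22 0 0.04; -0.06 0 -0.25 0 0.04; -0.09 0 -0.28 0 0.04; -0.12 0 -0.31 0 0.04; -0.15 0 -0.34 0 0.04")

```text
time_s: 32.58
tcp_pos: [0.5114, -0.2945, 0.2977]
tcp_rot: [-1.902, -1.781, -0.724]
ft_force: [-0.1, -0.0, 0.3]
finger_gap: 0.436
grip_force: 0.0
```

```bash
python3 go.py "0.30 -0.35 0.5" "0.05 -0.55 0.5" "-0.07 -0.62 0.5"
python3 - <<'E'
from h import *
im=robot.get_image("top"); sd=robot.get_image("side")
cv2.imwrite("pics/tray_top.png",im[:,:,::-1]); cv2.imwrite("pics/tray_side.png",sd[:,:,::-1])
cv2.imwrite("pics/tray1.png",np.hstack([cv2.resize(im[110:260,130:260],None,fx=3,fy=3,interpolation=2),cv2.resize(sd[90:240,150:280],None,fx=3,fy=3,interpolation=2)])[:,:,::-1])
E
```

```text
t 32.58 p [ 0.5114 -0.2945  0.2977] az -4.6 z [ 0.08   0.634 -0.769] j [-0.82  0.52  1.22  0.53  1.85 -0.73] F [-0.1 -0.   0.3] gap 39.7
0.30 -0.35 0.5 -> [ 0.0785 -0.1984 -0.2077] twist 0.0 rows>= 5
0.05 -0.55 0.5 -> [-0.0846 -0.4316 -0.3545] twist 0.0 rows>= 10
-0.07 -0.62 0.5 -> [-0.1429 -0.5456 -0.4084] twist 0.0 rows>= 12
```

View pics/tray1.png

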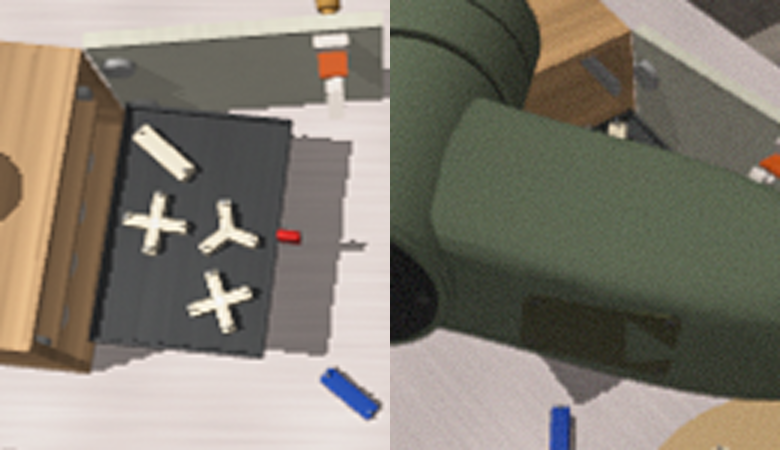

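The tray holds one bar (crop (164,152)), two crosses ((156,223), (220,300)) and one tri (229,232). So the job is: this bar to the shelf and `cross_c` into the tray. First I'll take the tilt off by overreaching toward −y.

Emit:
move_arm(rows="0.016 -0.04 -0.042 0 0.06; 0.032 -0.08 -0.083 0 0.06; 0.047 -0.12 -0.125 0 0.06; 0.063 -0.16 -0.166 0 0.06; 0.0785 -0.2 -0.208 0 0.06; 0.046 -0.245 -0.237 0 0.06; 0.013 -0.29 -0.266 0 0.06; -0.02 -0.338 -0.295 0 0.06; -0.052 -0.385 -0.325 0 0.06; -0.085 -0.432 -0.355 0 0.06; -0.105 -0.47 -0.373 0 0.06; -0.124 -0.508 -0.39 0 0.06; -0.143 -0.546 -0.408 0 0.06; -0.143 -0.546 -0.408 0 0.06")

```text
time_s: 34.42
tcp_pos: [-0.0668, -0.5801, 0.4531]
tcp_rot: [-1.926, -1.801, -0.694]
ft_force: [0.5, 0.3, 0.0]
finger_gap: 0.661
grip_force: 0.0
```

Emit:
move_arm(rows="-0.06 0 0 0 0.06; -0.12 0 0 0 0.06; -0.18 0 0 0 0.06; -0.24 0 0 0 0.06; -0.3 0 0 0 0.06")

```text
time_s: 35.05
tcp_pos: [-0.065, -0.6805, 0.3174]
tcp_rot: [-1.889, -1.772, -0.739]
ft_force: [0.6, 0.2, 1.2]
finger_gap: 0.657
grip_force: 0.0
```

Emit:
move_arm(rows="-0.06 0 0 0 0.06; -0.12 0 0 0 0.06")

```text
time_s: 35.3
tcp_pos: [-0.0632, -0.6899, 0.2773]
tcp_rot: [-1.852, -1.736, -0.789]
ft_force: [-0.6, 0.2, -0.4]
finger_gap: 0.66
grip_force: 0.0
```

```bash
python3 go.py
```

```text
t 35.3 p [-0.0632 -0.6899  0.2773] az -4.7 z [ 0.086  0.69  -0.719] j [-1.68  1.07  0.22  0.02  2.62 -1.61] F [-0.6  0.2 -0.4] gap 60.2
```

That went the wrong way, so I'll demand upward instead, against the wrist limit.

Emit:
move_arm(rows="0.02 0 -0.055 0 0.06; 0.04 0 -0.11 0 0.06; 0.07 0 -0.16 0 0.06; 0.1 0 -0.2 0 0.06; 0.15 0 -0.24 0 0.06; 0.2 0 -0.28 0 0.06")

```text
time_s: 36.05
tcp_pos: [-0.0687, -0.6735, 0.3422]
tcp_rot: [-1.915, -1.793, -0.706]
ft_force: [-0.2, -0.4, -0.1]
finger_gap: 0.656
grip_force: 0.0
```

Emit:
move_arm(rows="0.04 0 -0.045 0 0.06; 0.08 0 -0.09 0 0.06")

```text
time_s: 36.3
tcp_pos: [-0.0707, -0.6558, 0.3932]
tcp_rot: [-1.964, -1.839, -0.637]
ft_force: [0.4, -0.1, 0.6]
finger_gap: 0.656
grip_force: 0.0
```

```bash
python3 go.py
```

```text
t 36.3 p [-0.0707 -0.6558  0.3932] az -4.4 z [ 0.071  0.557 -0.827] j [-1.7   0.9   0.21  0.    2.63 -1.63] F [ 0.4 -0.1  0.6] gap 59.8
```

Emit:
move_arm(rows="0.034 0 -0.05 0 0.06; 0.067 0 -0.1 0 0.06")

```text
time_s: 36.55
tcp_pos: [-0.0721, -0.6364, 0.4384]
tcp_rot: [-2.007, -1.879, -0.57]
ft_force: [0.1, 0.4, 0.1]
finger_gap: 0.656
grip_force: 0.0
```

Emit:
move_arm(rows="0.03 0 -0.053 0 0.06; 0.06 0 -0.106 0 0.06")

```text
time_s: 36.8
tcp_pos: [-0.0729, -0.6156, 0.4791]
tcp_rot: [-2.045, -1.916, -0.507]
ft_force: [0.2, 0.7, 0.7]
finger_gap: 0.655
grip_force: 0.0
```

Emit:
move_arm(rows="0.024 0 -0.055 0 0.06; 0.048 0 -0.11 0 0.06")

```text
time_s: 37.05
tcp_pos: [-0.073, -0.5943, 0.5151]
tcp_rot: [-2.079, -1.948, -0.446]
ft_force: [0.1, 0.2, 0.6]
finger_gap: 0.66
grip_force: 0.0
```

Emit:
move_arm(rows="0.019 0 -0.057 0 0.06; 0.038 0 -0.114 0 0.06")

```text
time_s: 37.3
tcp_pos: [-0.0725, -0.573, 0.5471]
tcp_rot: [-2.11, -1.977, -0.389]
ft_force: [-0.2, 0.1, 0.4]
finger_gap: 0.66
grip_force: 0.0
```

```bash
python3 go.py
```

```text
t 37.3 p [-0.0725 -0.573   0.5471] az -3.9 z [ 0.04   0.339 -0.94 ] j [-1.71  0.65  0.21 -0.02  2.63 -1.66] F [-0.2  0.1  0.4] gap 60.2
```

Emit:
move_arm(rows="0.019 0 -0.057 0 0.06; 0.038 0 -0.114 0 0.06; 0.057 0 -0.17 0 0.06")

```text
time_s: 37.67
tcp_pos: [-0.0721, -0.5462, 0.5825]
tcp_rot: [-2.143, -2.01, -0.32]
ft_force: [0.3, -0.4, -0.2]
finger_gap: 0.658
grip_force: 0.0
```

Emit:
move_arm(rows="0.016 0 -0.058 0 0.06; 0.032 0 -0.116 0 0.06; 0.048 0 -0.174 0 0.06")

```text
time_s: 38.05
tcp_pos: [-0.0709, -0.5171, 0.6163]
tcp_rot: [-2.175, -2.041, -0.25]
ft_force: [-0.6, -0.2, -0.4]
finger_gap: 0.659
grip_force: 0.0
```

Emit:
move_arm(rows="0.012 0 -0.06 0 0.06; 0.024 0 -0.12 0 0.06; 0.036 0 -0.18 0 0.06")

```text
time_s: 38.42
tcp_pos: [-0.0688, -0.4897, 0.6447]
tcp_rot: [-2.203, -2.068, -0.185]
ft_force: [0.2, -0.5, -0.7]
finger_gap: 0.656
grip_force: 0.0
```

Emit:
move_arm(rows="0.01 0 -0.06 0 0.06; 0.02 0 -0.12 0 0.06; 0.03 0 -0.18 0 0.06")

```text
time_s: 38.8
tcp_pos: [-0.0662, -0.4621, 0.6705]
tcp_rot: [-2.227, -2.092, -0.121]
ft_force: [-0.3, 0.2, -0.3]
finger_gap: 0.657
grip_force: 0.0
```

```bash
python3 go.py
```

```text
t 38.8 p [-0.0662 -0.4621  0.6705] az -3.6 z [ 0.001  0.115 -0.993] j [-1.73  0.42  0.21 -0.03  2.63 -1.69] F [-0.3  0.2 -0.3] gap 59.9
```

Emit:
move_arm(rows="0.006 0 -0.06 0 0.06; 0.012 0 -0.12 0 0.06; 0.018 0 -0.18 0 0.06")

```text
time_s: 39.17
tcp_pos: [-0.0629, -0.4359, 0.6926]
tcp_rot: [-2.249, -2.114, -0.061]
ft_force: [0.1, -0.7, -0.2]
finger_gap: 0.659
grip_force: 0.0
```

Emit:
move_arm(rows="0.003 0 -0.06 0 0.06; 0.006 0 -0.12 0 0.06; 0.009 0 -0.18 0 0.06")

```text
time_s: 39.55
tcp_pos: [-0.059, -0.4107, 0.712]
tcp_rot: [-2.269, -2.133, -0.005]
ft_force: [-1.0, -0.0, -0.1]
finger_gap: 0.656
grip_force: 0.0
```

```bash
cat > stilt.py <<'E'
from h import *
import sys
def blob(im,roi,z,n="top"):
    x0,y0,x1,y1=roi; c=im[y0:y1,x0:x1].astype(int); hsv=cv2.cvtColor(im[y0:y1,x0:x1],cv2.COLOR_RGB2HSV)
    m=((hsv[...,2]>165)&(hsv[...,1]<75)&(c[...,0]>=c[...,2]+8)).astype(np.uint8)
    k,l,st,ce=cv2.connectedComponentsWithStats(m)
    for i in range(1,k):
        if st[i,4]<40: continue
        ys,xs=np.where(l==i); P=np.array([onz(n,(x+x0,y+y0),z)[:2] for x,y in zip(xs,ys)])
        mu=P.mean(0); w,V=np.linalg.eigh(np.cov(P.T)); rc=cv2.minAreaRect((P*1000).astype(np.float32))
        print(n,"px",np.round(ce[i]+[x0,y0],1),"area",st[i,4],"xy",np.round(mu,4),"pca az",round(np.degrees(np.arctan2(V[1,1],V[0,1]))%180,1),"ext",np.round(4*np.sqrt(w),3),"rect",np.round(rc[0],1),np.round(rc[1],1),round(rc[2],1))
if __name__=="__main__":
    im=robot.get_image("top"); cv2.imwrite("pics/%s.png"%sys.argv[1],im[:,:,::-1]); print("shelf"); blob(im,(268,163,368,258),.038); print("tray"); blob(im,(160,140,230,235),.146)
    sd=robot.get_image("side"); cv2.imwrite("pics/%s_s.png"%sys.argv[1],sd[:,:,::-1]); print("side shelf"); blob(sd,(228,222,342,314),.038,"side"); print("side tray"); blob(sd,(150,90,260,200),.146,"side")
E
python3 go.py; python3 stilt.py s1
```

```text
t 39.55 p [-0.059  -0.4107  0.712 ] az -3.5 z [-0.017  0.022 -1.   ] j [-1.73  0.32  0.21 -0.04  2.63 -1.7 ] F [-1.  -0.  -0.1] gap 59.8
shelf
top px [319.5 208.4] area 2486 xy [ 0.5048 -0.2559] pca az 110.0 ext [0.48  0.529] rect [ 501.  -253.8] [313.7 337.3] 1.0
top px [308.5 182.5] area 122 xy [ 0.5892 -0.2207] pca az 92.5 ext [0.055 0.057] rect [ 589.  -221.2] [50.2 49.8] 51.5
top px [317.1 207.4] area 133 xy [ 0.5054 -0.248 ] pca az 33.7 ext [0.024 0.082] rect [ 505.4 -248. ] [70.1 20.6] 33.9
top px [294.7 213.6] area 121 xy [ 0.4835 -0.1739] pca az 62.0 ext [0.022 0.079] rect [ 483.6 -174. ] [69.9 19.2] 61.4
tray
top px [222.5 148.1] area 63 xy [0.6692 0.0605] pca az 80.2 ext [0.025 0.078] rect [672.3  69.5] [73.8 27.3] 70.3
top px [183.8 160.3] area 127 xy [0.6276 0.1787] pca az 48.2 ext [0.023 0.076] rect [627.2 178. ] [66.1 19. ] 49.3
top px [181.2 183.8] area 117 xy [0.5528 0.182 ] pca az 98.7 ext [0.048 0.052] rect [550.3 181.6] [45.1 47.4] 41.5
top px [205.1 186.7] area 100 xy [0.545  0.1088] pca az 88.0 ext [0.049 0.052] rect [542.3 103.4] [49.3 51.4] 68.1
top px [202.8 
[... 475 characters left out ...]
 [337.7 251.7] area 59 xy [ 0.6487 -0.3273] pca az 56.9 ext [0.022 0.061] rect [ 649.1 -329.4] [53.9 20.4] 63.4
side px [283.9 260.8] area 118 xy [ 0.507 -0.247] pca az 33.0 ext [0.022 0.073] rect [ 506.9 -247.2] [66.  17.9] 33.8
side tray
side px [224.9 138. ] area 61 xy [0.6287 0.1785] pca az 51.0 ext [0.021 0.069] rect [628.  179.5] [58.5 16.6] 51.8
side px [206.2 147.3] area 47 xy [0.5552 0.1839] pca az 163.5 ext [0.041 0.043] rect [555.  182.5] [37.6 38. ] 41.2
side px [217.6 161.1] area 40 xy [0.546 0.11 ] pca az 179.2 ext [0.044 0.047] rect [541.2 111.8] [48.8 39.1] 37.2
side px [198.7 171.1] area 57 xy [0.4752 0.1145] pca az 112.4 ext [0.041 0.048] rect [473.3 113.4] [38.9 40.9] 64.8
```

Vertical again to within 1.6°. `bar_c` has been nudged to (0.484, −0.174) but is still wholly on the shelf. Both views agree on the tray bar at (0.628, 0.179), az 49.5°, with its top at 0.146. I'll pick it 18 mm off-centre so the gripper body clears the cupboard and the door.

```bash
python3 go.py "0.3 -0.3 0.5 -40.5" "0.55 0.0 0.4 -40.5" "0.6163 0.165 0.3 -40.5" "0.6163 0.165 0.24 -40.5"
```

```text
t 39.65 p [-0.0591 -0.411   0.7118] az -3.5 z [-0.016  0.023 -1.   ] j [-1.73  0.32  0.21 -0.04  2.63 -1.7 ] F [0.1 0.3 0.9] gap 60.1
0.3 -0.3 0.5 -40.5 -> [0.1283 0.3553 0.2083] twist 0.645 rows>= 8
0.55 0.0 0.4 -40.5 -> [0.441  0.5881 0.311 ] twist 0.645 rows>= 14
0.6163 0.165 0.3 -40.5 -> [0.6075 0.6459 0.4137] twist 0.645 rows>= 17
0.6163 0.165 0.24 -40.5 -> [0.6062 0.647  0.4737] twist 0.645 rows>= 17
```

Emit:
move_arm(rows="0.016 0.044 0.026 0.08 0.03; 0.032 0.089 0.052 0.16 0.03; 0.048 0.133 0.078 0.24 0.03; 0.064 0.178 0.104 0.32 0.03; 0.08 0.222 0.13 0.4 0.03; 0.096 0.266 0.156 0.48 0.03; 0.112 0.31 0.18 0.56 0.03; 0.128 0.355 0.208 0.645 0.03; 0.17 0.386 0.222 0.645 0.03; 0.212 0.417 0.236 0.645 0.03; 0.254 0.448 0.25 0.645 0.03; 0.3 0.48 0.264 0.645 0.03; 0.342 0.514 0.278 0.645 0.03; 0.39 0.55 0.295 0.645 0.03; 0.44 0.588 0.311 0.645 0.03; 0.495 0.607 0.345 0.645 0.03; 0.55 0.626 0.38 0.645 0.03; 0.6075 0.646 0.414 0.645 0.03; 0.606 0.647 0.474 0.645 0.03; 0.606 0.647 0.474 0.645 0.03")

```text
time_s: 42.15
tcp_pos: [0.6139, 0.1654, 0.2344]
tcp_rot: [-2.823, -1.305, 0.025]
ft_force: [-0.2, -0.4, 0.3]
finger_gap: 0.328
grip_force: 0.0
```

```bash
python3 go.py "0.6163 0.165 0.135 -40.5"
python3 - <<'E'
from h import *
sd=robot.get_image("side"); cv2.imwrite("pics/pick1.png",np.hstack([cv2.resize(robot.get_image("top")[110:250,130:260],None,fx=3,fy=3),cv2.resize(sd[90:230,150:280],None,fx=3,fy=3)])[:,:,::-1])
E
```

```text
t 42.15 p [0.6139 0.1654 0.2344] az -40.4 z [-0.027  0.022 -0.999] j [0.23 0.42 1.36 0.03 1.38 0.93] F [-0.2 -0.4  0.3] gap 29.9
0.6163 0.165 0.135 -40.5 -> [0.0013 0.0056 0.0993] twist 0.002 rows>= 2
```

View pics/pick1.png

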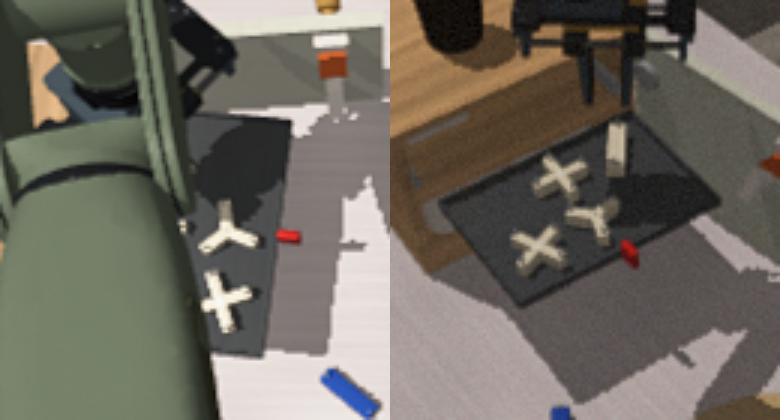

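The side view shows the bar at crop (618,148) clear of the cross at (560,178), with the fingers above it. I'll descend and grip.

Emit:
move_arm(rows="0.001 0.003 0.04 0 0.03; 0.001 0.005 0.07 0 0.03; 0.0013 0.0056 0.09 0 0.03; 0.0013 0.0056 0.099 0 0.03; 0.0013 0.0056 0.099 0 0.03; 0.0013 0.0056 0.099 0 0; 0.0013 0.0056 0.099 0 0; 0.0013 0.0056 0.099 0 0; 0.0013 0.0056 0.099 0 0", newtons=15)

```text
time_s: 43.38
tcp_pos: [0.6207, 0.1648, 0.1428]
tcp_rot: [-2.827, -1.304, 0.002]
ft_force: [0.3, -1.1, 5.9]
finger_gap: 0.215
grip_force: 15.0
```

```bash
python3 go.py "0.6163 0.150 0.25" "0.5 -0.1 0.25 -40.5"  "0.4253 -0.3357 0.2 -40.5" "0.4253 -0.3357 0.028 -40.5"
```

```text
t 43.38 p [0.6207 0.1648 0.1428] az -40.5 z [-0.013  0.025 -1.   ] j [0.23 0.48 1.5  0.03 1.17 0.92] F [ 0.3 -1.1  5.9] gap 19.6
0.6163 0.150 0.25 -> [-0.013   0.0035 -0.1075] twist 0.0 rows>= 2
0.5 -0.1 0.25 -40.5 -> [-0.2786  0.0773 -0.1122] twist 0.0 rows>= 6
0.4253 -0.3357 0.2 -40.5 -> [-0.5069  0.1747 -0.0671] twist 0.0 rows>= 10
0.4253 -0.3357 0.028 -40.5 -> [-0.5087  0.1792  0.1049] twist 0.0 rows>= 10
```

The TCP stopped 8 mm short, at z 0.143 with a gap of 19.6 mm. I'll reopen slightly and settle lower.

Emit:
move_arm(rows="0 0 0 0 0.03; 0 0 0 0 0.03; 0 0 0.003 0 0.03; 0 0 0.006 0 0.03; 0 0 0.006 0 0.03; 0 0 0.006 0 0.03")

```text
time_s: 44.12
tcp_pos: [0.6197, 0.1649, 0.135]
tcp_rot: [-2.826, -1.303, 0.007]
ft_force: [-0.5, 0.6, 0.2]
finger_gap: 0.33
grip_force: 0.0
```

```bash
python3 go.py "0.6163 0.165 0.135"
python3 - <<'E'
from h import *
sd=robot.get_image("side"); cv2.imwrite("pics/pick2.png",cv2.resize(sd[80:180,170:290],None,fx=5,fy=5,interpolation=2)[:,:,::-1])
E
```

```text
t 44.12 p [0.6197 0.1649 0.135 ] az -40.5 z [-0.016  0.025 -1.   ] j [0.23 0.48 1.51 0.03 1.16 0.92] F [-0.5  0.6  0.2] gap 30.1
0.6163 0.165 0.135 -> [-0.0021 -0.0027  0.    ] twist 0.0 rows>= 1
```

View pics/pick2.png

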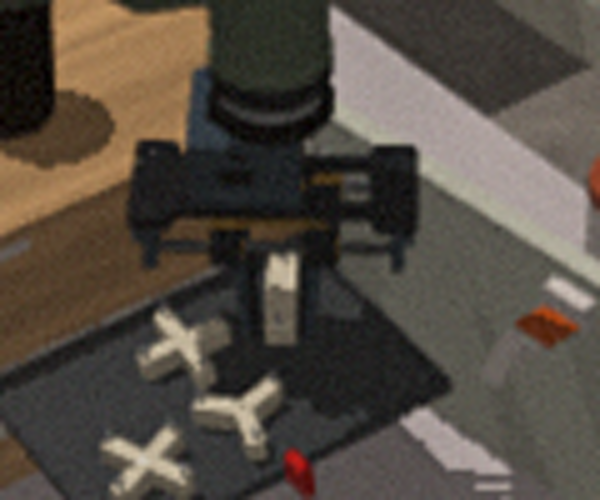

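Now at z 0.135 with no contact force. The fingers straddle the bar at crop (283,295). I'll grip and lift.

Emit:
move_arm(rows="0 0 0 0 0; 0 0 0 0 0; 0 0 0 0 0; 0 0 0 0 0; 0 0 -0.02 0 0; 0 0 -0.05 0 0; -0.005 0.002 -0.09 0 0; -0.01 0.003 -0.11 0 0; -0.01 0.003 -0.11 0 0", newtons=15)

```text
time_s: 45.3
tcp_pos: [0.618, 0.1525, 0.2466]
tcp_rot: [-2.827, -1.303, 0.001]
ft_force: [0.7, -0.2, 0.3]
finger_gap: 0.217
grip_force: 14.9
```

```bash
python3 go.py "0.5 -0.1 0.25 -40.5"  "0.4253 -0.3357 0.2 -40.5" "0.4253 -0.3357 0.06 -40.5" "0.4253 -0.3357 0.028 -40.5"; python3 stilt.py s2 | grep -A4 -E "tray|shelf"
```

```text
t 45.3 p [0.618  0.1525 0.2466] az -40.5 z [-0.013  0.025 -1.   ] j [0.21 0.41 1.35 0.03 1.39 0.91] F [ 0.7 -0.2  0.3] gap 19.8
0.5 -0.1 0.25 -40.5 -> [-0.2686  0.0742 -0.0083] twist -0.0 rows>= 5
0.4253 -0.3357 0.2 -40.5 -> [-0.4968  0.1717  0.0366] twist -0.0 rows>= 9
0.4253 -0.3357 0.06 -40.5 -> [-0.4984  0.1754  0.1766] twist -0.0 rows>= 10
0.4253 -0.3357 0.028 -40.5 -> [-0.4988  0.1762  0.2085] twist -0.0 rows>= 10
shelf
top px [279.4 170.5] area 194 xy [ 0.6293 -0.123 ] pca az 3.8 ext [0.047 0.066] rect [ 627.2 -126.1] [63.3 43.3] 16.7
top px [355.  205.3] area 1365 xy [ 0.517  -0.3732] pca az 3.5 ext [0.159 0.475] rect [ 501.9 -308.9] [313.6 227.2] 1.0
top px [309.6 182.4] area 128 xy [ 0.5897 -0.2245] pca az 6.9 ext [0.048 0.063] rect [ 587.8 -221.5] [50.1 53.7] 54.5
top px [316.9 207.5] area 153 xy [ 0.5051 -0.2474] pca az 34.0 ext [0.027 0.084] rect [ 505.6 -247.5] [71.  23.8] 34.1
--
tray
top px [222.3 148.3] area 71 xy [0.6684 0.061 ] pca az 79.5 ext [0.027 0.081] rect [661.1  75.7] [29.3 72.1] 1.0
top px [205.2 186.9] area 108 xy [0.5445 0.1084] pca az 86.0 ext [0.05  0.
[... 535 characters left out ...]
8.8 239.4] area 77 xy [ 0.5916 -0.2226] pca az 28.4 ext [0.04  0.046] rect [ 592.  -220.9] [49.9 35.1] 49.4
side px [283.8 260.9] area 124 xy [ 0.5067 -0.2472] pca az 33.9 ext [0.022 0.075] rect [ 506.4 -247.2] [66.8 18.1] 34.3
side tray
side px [254.6 107.5] area 114 xy [0.8062 0.2331] pca az 44.6 ext [0.063 0.098] rect [816.4 230.1] [74.2 81.4] 2.7
side px [206.4 147.4] area 57 xy [0.5553 0.1831] pca az 175.7 ext [0.046 0.047] rect [553.5 180.9] [42.4 44.5] 41.9
side px [217.7 161.3] area 50 xy [0.5454 0.1091] pca az 37.2 ext [0.045 0.047] rect [551.  107.7] [45.4 47.4] 7.4
side px [164.3 189.9] area 577 xy [0.3522 0.1207] pca az 103.8 ext [0.077 0.169] rect [342.2 127.6] [ 84.7 191.2] 9.3
```

The bar is held (19.8 mm) and lifted. I'll carry it to the shelf's free near-right sector.

Emit:
move_arm(rows="-0.05 0.015 -0.002 0 0; -0.1 0.029 -0.004 0 0; -0.155 0.044 -0.006 0 0; -0.21 0.059 -0.008 0 0; -0.268 0.074 -0.008 0 0; -0.325 0.098 0.003 0 0; -0.382 0.122 0.014 0 0; -0.44 0.147 0.025 0 0; -0.497 0.172 0.037 0 0; -0.498 0.174 0.09 0 0; -0.498 0.175 0.14 0 0; -0.498 0.175 0.177 0 0; -0.498 0.175 0.177 0 0")

```text
time_s: 47.02
tcp_pos: [0.4215, -0.333, 0.0552]
tcp_rot: [-2.819, -1.3, 0.013]
ft_force: [0.8, 0.3, -0.6]
finger_gap: 0.219
grip_force: 14.9
```

```bash
python3 go.py "0.4253 -0.3357 0.029 -40.5"
```

```text
t 47.02 p [ 0.4215 -0.333   0.0552] az -40.5 z [-0.024  0.031 -0.999] j [-0.7   0.43  1.84  0.01  0.91  0.  ] F [ 0.8  0.3 -0.6] gap 20.0
0.4253 -0.3357 0.029 -40.5 -> [0.0002 0.0056 0.026 ] twist 0.0 rows>= 1
```

Emit:
move_arm(rows="0 0.003 0.012 0 0; 0 0.005 0.022 0 0; 0 0.0056 0.026 0 0; 0 0.0056 0.027 0 0; 0 0.0056 0.027 0 0")

```text
time_s: 47.65
tcp_pos: [0.428, -0.3384, 0.0321]
tcp_rot: [-2.827, -1.304, 0.006]
ft_force: [0.1, 0.6, 0.1]
finger_gap: 0.217
grip_force: 14.9
```

```bash
python3 go.py
```

```text
t 47.65 p [ 0.428  -0.3384  0.0321] az -40.5 z [-0.016  0.024 -1.   ] j [-0.7   0.47  1.85  0.01  0.85  0.  ] F [0.1 0.6 0.1] gap 19.8
```

Emit:
move_arm(rows="0 0 0.002 0 0; 0 0 0.004 0 0; 0 0 0.005 0 0; 0 0 0.005 0 0")

```text
time_s: 48.15
tcp_pos: [0.4278, -0.3381, 0.0272]
tcp_rot: [-2.826, -1.303, 0.007]
ft_force: [-1.8, 0.8, 3.9]
finger_gap: 0.22
grip_force: 15.0
```

Contact at z 0.027 with 4 N. Release and rise.

Emit:
move_arm(rows="0 0 0 0 0.04; 0 0 0 0 0.04; 0 0 0 0 0.04; 0 0 -0.01 0 0.04; 0 0 -0.04 0 0.04; 0 0 -0.09 0 0.04; 0 0 -0.14 0 0.04; 0 0 -0.17 0 0.04")

```text
time_s: 49.15
tcp_pos: [0.4313, -0.343, 0.2003]
tcp_rot: [-2.83, -1.305, 0.004]
ft_force: [0.4, 0.6, -0.5]
finger_gap: 0.438
grip_force: 0.0
```

```bash
python3 go.py; python3 stilt.py s3 | grep -A5 -E "shelf|side shelf"
```

```text
t 49.15 p [ 0.4313 -0.343   0.2003] az -40.5 z [-0.013  0.022 -1.   ] j [-0.7   0.3   1.62  0.01  1.24  0.01] F [ 0.4  0.6 -0.5] gap 39.9
shelf
top px [306.8 197.2] area 1898 xy [ 0.5413 -0.2155] pca az 129.7 ext [0.349 0.592] rect [ 501.  -253.8] [313.7 337.3] 1.0
top px [308.6 182.5] area 140 xy [ 0.5895 -0.2211] pca az 177.8 ext [0.058 0.06 ] rect [ 589.2 -220.6] [52.  53.8] 52.6
top px [317.1 207.5] area 145 xy [ 0.505 -0.248] pca az 34.3 ext [0.026 0.082] rect [ 505.3 -248. ] [70.1 23.1] 34.7
top px [294.7 213.4] area 140 xy [ 0.4841 -0.174 ] pca az 61.4 ext [0.025 0.082] rect [ 484.3 -174.4] [70.4 22.8] 62.6
top px [337.7 225.4] area 93 xy [ 0.4469 -0.3143] pca az 48.7 ext [0.026 0.052] rect [ 446.9 -314.7] [45.1 22.5] 49.2
--
side shelf
side px [237.  255.4] area 846 xy [ 0.4181 -0.1405] pca az 46.8 ext [0.096 0.415] rect [ 420.6 -185.7] [293.1 125.1] 49.6
side px [334.4 267.9] area 652 xy [ 0.6062 -0.3528] pca az 44.0 ext [0.073 0.462] rect [ 600.1 -339.1] [305.5  66.6] 41.9
side px [284.8 294. ] area 150 xy [ 0.4379 -0.3244] pca az 48.9 ext [0.022 0.075] rect [ 438.4 -324.2] [65.  18.8] 49.9
side tray
side px [244.4  99.8] area 560 xy [0.8065 0.2914] pca az 92.1 ext [0.087 0.189] rect [813.8 291.7] [ 83.4 210.8] 3.9
```

The bar lies at (0.438, −0.324), wholly on the shelf, and the sample is unmoved. Now `cross_c` at (0.589, −0.221), arms at 7.5°/97.5°. I'll grip it over two opposite arm ends.

```bash
python3 go.py "0.5892 -0.2208 0.2 97.5" "0.5892 -0.2208 0.07 97.5"
```

```text
t 49.25 p [ 0.4323 -0.3438  0.2012] az -40.5 z [-0.009  0.019 -1.   ] j [-0.7   0.3   1.62  0.01  1.24  0.01] F [-0.6 -0.3  0.2] gap 40.0
0.5892 -0.2208 0.2 97.5 -> [0.1954 0.0394 0.002 ] twist 0.733 rows>= 5
0.5892 -0.2208 0.07 97.5 -> [0.1943 0.0419 0.132 ] twist 0.733 rows>= 5
```

Emit:
move_arm(rows="0.04 0.008 0 0.15 0.08; 0.08 0.016 0 0.3 0.08; 0.12 0.024 0 0.45 0.08; 0.16 0.032 0 0.6 0.08; 0.195 0.0395 0.002 0.733 0.08; 0.195 0.0395 0.03 0.733 0.08; 0.195 0.04 0.08 0.733 0.08; 0.1945 0.042 0.12 0.733 0.08; 0.1945 0.042 0.132 0.733 0.08; 0.1945 0.042 0.132 0.733 0.08")

```text
time_s: 50.5
tcp_pos: [0.5863, -0.2183, 0.0646]
tcp_rot: [-3.108, -0.204, 0.025]
ft_force: [-0.2, -1.3, -0.6]
finger_gap: 0.878
grip_force: 0.0
```

```bash
python3 go.py "0.5892 -0.2208 0.027 97.5"
python3 - <<'E'
from h import *
sd=robot.get_image("side"); cv2.imwrite("pics/pick3.png",cv2.resize(sd[190:310,220:360],None,fx=4,fy=4,interpolation=2)[:,:,::-1])
E
```

```text
t 50.5 p [ 0.5863 -0.2183  0.0646] az -82.5 z [-0.018  0.025 -1.   ] j [-0.38  0.53  1.62  0.02  1.01  1.05] F [-0.2 -1.3 -0.6] gap 80.1
0.5892 -0.2208 0.027 97.5 -> [0.0031 0.0039 0.0375] twist -0.0 rows>= 1
```

View pics/pick3.png

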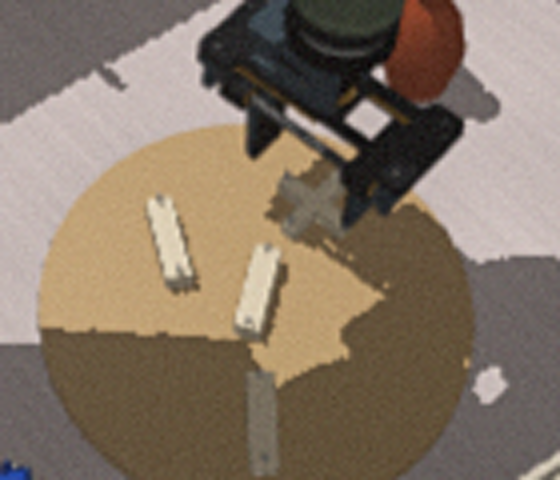

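The cross (crop (312,205)) sits between the fingers. The three bars and the sample are in place. Descend and close.

Emit:
move_arm(rows="0.002 0.002 0.015 0 0.08; 0.003 0.003 0.028 0 0.08; 0.003 0.004 0.037 0 0.08; 0.003 0.004 0.0375 0 0.08; 0.003 0.004 0.0375 0 0.08; 0.003 0.004 0.0375 0 0.04; 0.003 0.004 0.0375 0 0.04; 0.003 0.004 0.0375 0 0.04; 0.003 0.004 0.0375 0 0.04", newtons=15)

```text
time_s: 51.68
tcp_pos: [0.5898, -0.2212, 0.0279]
tcp_rot: [-3.11, -0.204, 0.022]
ft_force: [0.2, -0.5, 2.2]
finger_gap: 0.697
grip_force: 15.0
```

```bash
python3 go.py
```

```text
t 51.67 p [ 0.5898 -0.2212  0.0279] az -82.5 z [-0.016  0.024 -1.   ] j [-0.39  0.57  1.65  0.02  0.94  1.04] F [ 0.2 -0.5  2.2] gap 63.6
```

```bash
python3 go.py "0.5898 -0.2212 0.27" "0.632 0.133 0.27" "0.632 0.133 0.17"
```

```text
t 51.67 p [ 0.5898 -0.2212  0.0279] az -82.5 z [-0.016  0.024 -1.   ] j [-0.39  0.57  1.65  0.02  0.94  1.04] F [ 0.2 -0.5  2.2] gap 63.6
0.5898 -0.2212 0.27 -> [-0.003  -0.0063 -0.242 ] twist 0.0 rows>= 5
0.632 0.133 0.27 -> [ 0.0852 -0.3519 -0.2341] twist 0.0 rows>= 8
0.632 0.133 0.17 -> [ 0.0865 -0.3492 -0.1341] twist 0.0 rows>= 7
```

Emit:
move_arm(rows="0 -0.001 -0.03 0 0.04; -0.001 -0.002 -0.08 0 0.04; -0.002 -0.004 -0.13 0 0.04; -0.002 -0.005 -0.19 0 0.04; -0.003 -0.006 -0.242 0 0.04; 0.01 -0.055 -0.241 0 0.04; 0.022 -0.105 -0.24 0 0.04; 0.034 -0.155 -0.239 0 0.04; 0.046 -0.205 -0.238 0 0.04; 0.058 -0.255 -0.237 0 0.04; 0.071 -0.305 -0.236 0 0.04; 0.085 -0.352 -0.234 0 0.04; 0.085 -0.352 -0.234 0 0.04; 0.086 -0.35 -0.18 0 0.04; 0.0865 -0.349 -0.134 0 0.04; 0.0865 -0.349 -0.134 0 0.04")

```text
time_s: 53.68
tcp_pos: [0.629, 0.1314, 0.1656]
tcp_rot: [-3.111, -0.203, 0.038]
ft_force: [0.3, 0.3, -0.8]
finger_gap: 0.696
grip_force: 15.0
```

```bash
python3 go.py "0.632 0.133 0.137"; python3 stilt.py s4 | grep -A6 tray;  python3 - <<'E'
import cv2
cv2.imwrite("pics/place.png",cv2.resize(cv2.imread("pics/s4_s.png")[80:200,150:290],None,fx=4,fy=4,interpolation=2))
E
```

```text
t 53.67 p [0.629  0.1314 0.1656] az -82.6 z [-0.026  0.023 -0.999] j [0.17 0.47 1.46 0.03 1.24 1.61] F [ 0.3  0.3 -0.8] gap 63.4
0.632 0.133 0.137 -> [ 0.0038 -0.0005  0.0285] twist 0.0 rows>= 1
tray
top px [222.  230.8] area 110 xy [0.4118 0.0522] pca az 91.7 ext [0.026 0.05 ] rect [414.2  53.8] [23.7 44.7] 1.0
side shelf
side px [237.  233.1] area 479 xy [ 0.4639 -0.0835] pca az 23.8 ext [0.069 0.14 ] rect [ 458.7 -112.2] [131.8  87.6] 49.6
side px [332.2 253.4] area 935 xy [ 0.6355 -0.3171] pca az 47.9 ext [0.087 0.397] rect [ 600.9 -340.6] [295.  103.6] 49.6
side px [283.9 261. ] area 126 xy [ 0.5067 -0.2476] pca az 33.5 ext [0.022 0.076] rect [ 506.  -247.9] [68.2 18.4] 33.3
side px [284.9 293.8] area 142 xy [ 0.4384 -0.3242] pca az 49.3 ext [0.021 0.073] rect [ 438.5 -324.3] [65.  18.3] 50.0
side tray
side px [252.6 103.7] area 224 xy [0.8146 0.2542] pca az 57.7 ext [0.057 0.129] rect [819.  265.3] [136.4  54.3] 49.0
side px [206.3 147.4] area 59 xy [0.5551 0.1831] pca az 0.9 ext [0.045 0.047] rect [553.5 180.9] [42.4 44.5] 41.9
side px [217.8 161.3] area 51 xy [0.5459 0.109 ] pca az 28.3 ext [0.045 0.049] rect [551.  107.7] [45.4 47.4] 7.4
side px [255.8 165.7] area 42 xy [0.6251 0.0161] pca az 81.2 ext [0.02  0.043] rect [625.9  14.6] [38.6 17.7] 85.8
side px [164.2 189.9] area 608 xy [0.3518 0.1209] pca az 103.7 ext [0.076 0.166] rect [342.2 127.6] [ 84.7 191.2] 9.3
side px [198.7 171.3] area 66 xy [0.4746 0.1137] pca az 107.7 ext [0.041 0.05 ] rect [473.1 113.6] [39.5 41. ] 63.4
```

View pics/place.png

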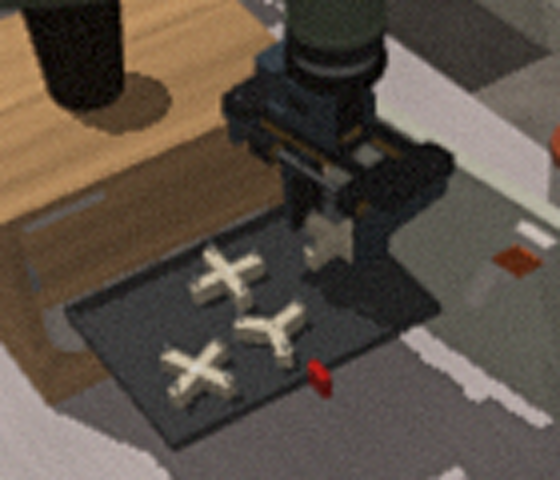

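The cross (crop (328,242)) is over the empty part of the tray. Lower to contact.

Emit:
move_arm(rows="0.002 0 0.01 0 0.04; 0.003 0 0.02 0 0.04; 0.004 -0.0005 0.028 0 0.04; 0.004 -0.0005 0.03 0 0.04; 0.004 -0.0005 0.031 0 0.04; 0.004 -0.0005 0.031 0 0.04")

```text
time_s: 54.52
tcp_pos: [0.6354, 0.1347, 0.1388]
tcp_rot: [-3.109, -0.204, 0.022]
ft_force: [0.1, 1.5, -0.2]
finger_gap: 0.7
grip_force: 15.0
```

Emit:
move_arm(rows="0 0 0.002 0 0.04; 0 0 0.003 0 0.04; 0 0 0.003 0 0.04")

```text
time_s: 54.9
tcp_pos: [0.6353, 0.1347, 0.1359]
tcp_rot: [-3.109, -0.204, 0.022]
ft_force: [-2.6, 0.2, 1.4]
finger_gap: 0.699
grip_force: 15.0
```

Contact made. Release and rise.

Emit:
move_arm(rows="0 0 0 0 0.076; 0 0 0 0 0.076; 0 0 0 0 0.076; 0 0 -0.02 0 0.076; 0 0 -0.06 0 0.076; 0 0 -0.12 0 0.076; 0 0 -0.18 0 0.04; 0 0 -0.24 0 0; 0 0 -0.3 0 0")

```text
time_s: 56.02
tcp_pos: [0.6398, 0.1272, 0.4377]
tcp_rot: [-3.109, -0.204, 0.021]
ft_force: [0.6, 0.1, 1.2]
finger_gap: 0.534
grip_force: 0.0
```

```bash
python3 go.py "0.5 0.25 0.52 -4.6" "0.35 0.42 0.52 -4.6" "-0.02 0.66 0.52 -4.6"; python3 stilt.py s5 | grep -A6 tray
```

```text
t 56.02 p [0.6398 0.1272 0.4377] az -82.5 z [-0.015  0.025 -1.   ] j [0.16 0.43 0.84 0.03 1.87 1.61] F [0.6 0.1 1.2] gap 48.7
0.5 0.25 0.52 -4.6 -> [-0.1235 -0.1421 -0.0771] twist -1.36 rows>= 8
0.35 0.42 0.52 -4.6 -> [-0.2499 -0.3302 -0.0706] twist -1.36 rows>= 8
-0.02 0.66 0.52 -4.6 -> [-0.5853 -0.6163 -0.059 ] twist -1.36 rows>= 15
tray
top px [222.4 148.4] area 72 xy [0.6682 0.0608] pca az 78.9 ext [0.027 0.081] rect [661.1  75.7] [29.3 72.1] 1.0
top px [200.  157.5] area 91 xy [0.6374 0.1289] pca az 28.7 ext [0.037 0.054] rect [639.4 131.7] [47.7 39.4] 44.1
top px [207.2 185.2] area 77 xy [0.55   0.1027] pca az 38.5 ext [0.023 0.063] rect [550.2 103.4] [56.  24.9] 38.1
top px [221.1 230.6] area 135 xy [0.4122 0.0551] pca az 96.5 ext [0.027 0.06 ] rect [414.1  58.3] [23.7 53.6] 1.0
side shelf
side px [238.  230.6] area 330 xy [ 0.4718 -0.0787] pca az 10.9 ext [0.078 0.133] rect [ 472.4 -112.9] [115.  109.5] 49.6
--
side tray
side px [241.9 101.7] area 158 xy [0.7926 0.2891] pca az 89.8 ext [0.052 0.21 ] rect [803.1 281.5] [ 55.5 176.9] 3.8
side px [234.4 144. ] area 51 xy [0.6349 0.1356] pca az 84.5 ext [0.044 0.05 ] rect [632.4 134.7] [43.1 39.8] 50.7
side px [206.4 147.3] area 51 xy [0.5559 0.1836] pca az 128.5 ext [0.044 0.046] rect [554.1 186.1] [41.2 44.2] 28.7
side px [217.5 161.2] area 45 xy [0.5456 0.1101] pca az 164.6 ext [0.044 0.047] rect [550.8 108.6] [43.4 47.4] 9.9
side px [165.8 189.3] area 405 xy [0.3567 0.1199] pca az 104.2 ext [0.07  0.188] rect [349.7 128.9] [ 69.5 191.2] 9.3
side px [198.9 171.4] area 67 xy [0.4748 0.1131] pca az 105.2 ext [0.041 0.051] rect [472.1 111.9] [43.7 41. ] 63.0
```

`cross_c` is in the tray at (0.635, 0.135). Next: a slight tilt, about 12°, so a fingertip can push the tab past the front plane.

Emit:
move_arm(rows="-0.02 -0.02 -0.02 -0.17 0; -0.04 -0.05 -0.04 -0.34 0; -0.07 -0.08 -0.06 -0.51 0; -0.1 -0.11 -0.077 -0.68 0; -0.1235 -0.142 -0.077 -0.85 0; -0.15 -0.18 -0.076 -1.02 0; -0.18 -0.23 -0.075 -1.19 0; -0.215 -0.28 -0.073 -1.36 0; -0.25 -0.33 -0.07 -1.36 0; -0.3 -0.37 -0.068 -1.36 0; -0.345 -0.41 -0.066 -1.36 0; -0.39 -0.45 -0.065 -1.36 0; -0.44 -0.49 -0.063 -1.36 0; -0.49 -0.53 -0.062 -1.36 0; -0.54 -0.575 -0.06 -1.36 0; -0.585 -0.616 -0.06 -1.36 0; -0.585 -0.616 -0.06 -1.36 0")

```text
time_s: 58.25
tcp_pos: [-0.0229, 0.6623, 0.5155]
tcp_rot: [-2.284, -2.119, -0.002]
ft_force: [1.3, 0.3, 0.3]
finger_gap: 0.012
grip_force: 0.0
```

Emit:
move_arm(rows="0.06 0 0 0 0; 0.12 0 0 0 0; 0.18 0 0 0 0; 0.24 0 0 0 0; 0.3 0 0 0 0; 0.36 0 0 0 0; 0.4 0 0 0 0")

```text
time_s: 59.12
tcp_pos: [0.0033, 0.817, 0.4144]
tcp_rot: [-2.262, -2.088, -0.054]
ft_force: [-0.4, -0.2, -0.2]
finger_gap: 0.01
grip_force: 0.0
```

Emit:
move_arm(rows="0.06 0 -0.03 0 0; 0.12 0 -0.06 0 0; 0.18 0 -0.09 0 0")

```text
time_s: 59.5
tcp_pos: [0.0119, 0.837, 0.4102]
tcp_rot: [-2.237, -2.064, -0.103]
ft_force: [-0.2, -1.2, -0.1]
finger_gap: 0.002
grip_force: 0.0
```

Emit:
move_arm(rows="0.06 0 -0.03 0 0; 0.12 0 -0.06 0 0")

```text
time_s: 59.75
tcp_pos: [0.018, 0.8524, 0.4128]
tcp_rot: [-2.21, -2.038, -0.152]
ft_force: [-0.6, -0.0, 0.4]
finger_gap: 0.003
grip_force: 0.0
```

Emit:
move_arm(rows="0.06 0 0 0 0; 0.12 0 0 0 0")

```text
time_s: 60.0
tcp_pos: [0.024, 0.8894, 0.3845]
tcp_rot: [-2.185, -2.014, -0.196]
ft_force: [0.3, -0.2, -0.6]
finger_gap: 0.006
grip_force: 0.0
```

Emit:
move_arm(rows="0.06 0 0 0 0; 0.12 0 0 0 0")

```text
time_s: 60.25
tcp_pos: [0.0295, 0.9221, 0.3629]
tcp_rot: [-2.158, -1.988, -0.243]
ft_force: [-0.1, 0.1, 0.7]
finger_gap: 0.007
grip_force: 0.0
```

```bash
python3 go.py; python3 stilt.py s6 | grep -A6 -E "shelf|tray"
```

```text
t 60.25 p [0.0295 0.9221 0.3629] az -4.4 z [-0.012  0.254 -0.967] j [1.52 0.88 0.22 0.03 1.79 1.61] F [-0.1  0.1  0.7] gap 0.7
shelf
top px [319.4 208.4] area 2473 xy [ 0.5048 -0.2556] pca az 109.9 ext [0.481 0.529] rect [ 501.  -253.8] [313.7 337.3] 1.0
top px [317.1 207.5] area 130 xy [ 0.5052 -0.248 ] pca az 33.5 ext [0.024 0.082] rect [ 505.3 -247.9] [70.1 20.3] 33.9
top px [294.6 213.6] area 120 xy [ 0.4835 -0.1738] pca az 62.0 ext [0.022 0.079] rect [ 483.5 -173.9] [69.9 18.8] 61.4
top px [340.8 228.1] area 125 xy [ 0.438 -0.324] pca az 48.2 ext [0.023 0.08 ] rect [ 437.3 -324.9] [70.1 20. ] 48.0
tray
top px [222.4 148.1] area 62 xy [0.6692 0.0606] pca az 80.3 ext [0.025 0.079] rect [672.3  69.5] [73.8 27.3] 70.3
top px [198.3 159. ] area 114 xy [0.6326 0.1342] pca az 16.2 ext [0.05  0.051] rect [632.3 134.7] [48.1 44.3] 52.8
top px [181.3 183.8] area 116 xy [0.553  0.1819] pca az 93.2 ext [0.047 0.052] rect [550.3 181.6] [45.1 47.4] 41.5
top px [205.2 186.7] area 98 xy [0.5451 0.1086] pca az 71.4 ext [0.049 0.052] rect [542.8 102.7] [48.7 51.6] 69.9
top px [202.8 210.1] area 131 xy [0.4728 0.1123] pca az 129.0 ext [0.051 0.052] rect [472.9 112.5] [47.8 48.1] 62.6
top px [199.  231.2] area 406 xy [0.4094 0.1205] pca az 91.9 ext [0.024 0.214] rect [411.4 133.6] [ 20.8 204.4] 1.0
side shelf
side px [261.6 248.8] area 99 xy [ 0.4842 -0.1746] pca az 62.1 ext [0.02  0.071] rect [ 484.5 -174. ] [64.2 17.3] 61.8
side px [283.9 261. ] area 109 xy [ 0.5065 -0.2475] pca az 33.0 ext [0.021 0.071] rect [ 506.6 -247.7] [65.2 17.1] 33.2
side px [284.9 293.8] area 129 xy [ 0.4386 -0.3241] pca az 49.3 ext [0.021 0.068] rect [ 438.7 -324.4] [65.4 16.5] 47.0
side tray
side px [199.  171.2] area 49 xy [0.4756 0.1137] pca az 111.1 ext [0.04  0.045] rect [473.6 113.4] [38.9 35.6] 64.2
```

All three bars are on the shelf with the sample and four odd ones are in the tray. Now I'll go in front of the tab and push the tray in.

```bash
python3 go.py "0.15 0.75 0.5 -4.6" "0.35 0.4 0.5 -4.6" "0.539 -0.013 0.40 -4.6" "0.539 -0.013 0.20 -4.6"
```

```text
t 60.35 p [0.0296 0.9219 0.3616] az -4.5 z [-0.012  0.252 -0.968] j [1.52 0.88 0.22 0.03 1.79 1.61] F [-0.6  0.5  0.1] gap 0.7
0.15 0.75 0.5 -4.6 -> [-0.1212  0.1288 -0.1788] twist 0.002 rows>= 5
0.35 0.4 0.5 -4.6 -> [-0.4421  0.3553 -0.2694] twist 0.002 rows>= 11
0.539 -0.013 0.40 -4.6 -> [-0.8497  0.579  -0.279 ] twist 0.002 rows>= 18
0.539 -0.013 0.20 -4.6 -> [-0.8997  0.5856 -0.0855] twist 0.002 rows>= 18
```

Emit:
move_arm(rows="-0.024 0.026 -0.036 0 0; -0.048 0.052 -0.072 0 0; -0.073 0.077 -0.107 0 0; -0.097 0.103 -0.143 0 0; -0.121 0.129 -0.179 0 0; -0.168 0.161 -0.192 0 0; -0.214 0.194 -0.205 0 0; -0.26 0.226 -0.218 0 0; -0.306 0.259 -0.231 0 0; -0.35 0.29 -0.243 0 0; -0.396 0.322 -0.256 0 0; -0.442 0.355 -0.269 0 0; -0.493 0.383 -0.27 0 0; -0.544 0.411 -0.272 0 0; -0.595 0.439 -0.273 0 0; -0.646 0.467 -0.274 0 0; -0.697 0.495 -0.276 0 0; -0.748 0.523 -0.277 0 0; -0.8 0.551 -0.278 0 0; -0.85 0.579 -0.279 0 0")

```text
time_s: 62.85
tcp_pos: [0.539, -0.0153, 0.3997]
tcp_rot: [-2.158, -1.988, -0.247]
ft_force: [0.5, 0.3, 0.1]
finger_gap: 0.009
grip_force: 0.0
```

```bash
python3 go.py "0.539 -0.013 0.20 -4.6" "0.539 -0.013 0.14 -4.6"
```

```text
t 62.85 p [ 0.539  -0.0153  0.3997] az -4.4 z [-0.01   0.256 -0.967] j [-0.21  0.23  1.26  0.25  1.71 -0.1 ] F [0.5 0.3 0.1] gap 0.8
0.539 -0.013 0.20 -4.6 -> [-0.0486  0.006   0.1936] twist 0.003 rows>= 4
0.539 -0.013 0.14 -4.6 -> [-0.0639  0.0079  0.2516] twist 0.003 rows>= 5
```

Emit:
move_arm(rows="-0.013 0.002 0.05 0 0; -0.026 0.003 0.1 0 0; -0.039 0.005 0.15 0 0; -0.049 0.006 0.194 0 0; -0.056 0.007 0.22 0 0; -0.064 0.008 0.25 0 0; -0.064 0.008 0.25 0 0")

```text
time_s: 63.72
tcp_pos: [0.5371, -0.0114, 0.1397]
tcp_rot: [-2.155, -1.985, -0.242]
ft_force: [-1.4, -0.3, 0.0]
finger_gap: 0.004
grip_force: 0.0
```

```bash
python3 go.py "0.5593 0.2388 0.14 -4.6" "0.5603 0.2508 0.14 -4.6"
python3 - <<'E'
from h import *
sd=robot.get_image("side"); cv2.imwrite("pics/push.png",cv2.resize(sd[90:230,150:290],None,fx=4,fy=4,interpolation=2)[:,:,::-1])
E
```

```text
t 63.73 p [ 0.5371 -0.0114  0.1397] az -4.4 z [-0.016  0.257 -0.966] j [-0.2   0.35  1.75  0.28  1.13 -0.25] F [-1.4 -0.3  0. ] gap 0.3
0.5593 0.2388 0.14 -4.6 -> [0.243  0.0028 0.0637] twist 0.003 rows>= 5
0.5603 0.2508 0.14 -4.6 -> [0.2546 0.0029 0.0667] twist 0.003 rows>= 5
```

I've used up my picture views (in fact one over the 14), so from here I'll check by numbers only. Push the tray most of the way.

Emit:
move_arm(rows="0.01 0 0.003 0 0; 0.025 0 0.007 0 0; 0.042 0.001 0.011 0 0; 0.059 0.001 0.015 0 0; 0.076 0.001 0.02 0 0; 0.093 0.001 0.024 0 0; 0.11 0.001 0.029 0 0; 0.127 0.002 0.033 0 0; 0.144 0.002 0.038 0 0; 0.161 0.002 0.042 0 0; 0.178 0.002 0.047 0 0; 0.195 0.002 0.051 0 0; 0.212 0.003 0.056 0 0; 0.226 0.003 0.059 0 0; 0.236 0.003 0.062 0 0; 0.243 0.003 0.064 0 0; 0.243 0.003 0.064 0 0")

```text
time_s: 65.9
tcp_pos: [0.5611, 0.2392, 0.1407]
tcp_rot: [-2.156, -1.987, -0.246]
ft_force: [-0.7, 0.6, 0.7]
finger_gap: 0.004
grip_force: 0.0
```

```bash
python3 go.py "0.5603 0.2508 0.14 -4.6" "0.5605 0.2528 0.14 -4.6"
```

```text
t 65.9 p [0.5611 0.2392 0.1407] az -4.4 z [-0.012  0.257 -0.966] j [0.24 0.4  1.67 0.3  1.04 0.18] F [-0.7  0.6  0.7] gap 0.4
0.5603 0.2508 0.14 -4.6 -> [ 0.011  -0.0017  0.0036] twist 0.003 rows>= 1
0.5605 0.2528 0.14 -4.6 -> [ 0.0129 -0.0016  0.0041] twist 0.003 rows>= 1
```

Emit:
move_arm(rows="0.004 0 0.001 0 0; 0.008 0 0.002 0 0; 0.011 0 0.003 0 0; 0.013 0 0.003 0 0; 0.013 0 0.003 0 0")

```text
time_s: 66.53
tcp_pos: [0.5621, 0.2518, 0.1408]
tcp_rot: [-2.157, -1.987, -0.245]
ft_force: [-0.1, -1.5, -1.0]
finger_gap: 0.005
grip_force: 0.6
```

Emit:
move_arm(rows="0.002 0 0.0005 0 0; 0.004 0 0.001 0 0; 0.004 0 0.001 0 0")

```text
time_s: 66.9
tcp_pos: [0.5623, 0.2529, 0.1406]
tcp_rot: [-2.159, -1.992, -0.24]
ft_force: [1.1, -10.0, 1.5]
finger_gap: 0.001
grip_force: 5.9
```

At 10 N the tray is on its stop. I'll back off, check the tab pixel, and go round to the outer side of the door.

Emit:
move_arm(rows="-0.02 0 -0.005 0 0; -0.06 0 -0.015 0 0; -0.1 0 -0.025 0 0; -0.12 0 -0.07 0 0; -0.11 0 -0.12 0 0; -0.1 0 -0.17 0 0; -0.09 0 -0.22 0 0; -0.08 0 -0.25 0 0")

```text
time_s: 67.9
tcp_pos: [0.5589, 0.1145, 0.3655]
tcp_rot: [-2.158, -1.988, -0.252]
ft_force: [0.0, -0.5, -0.1]
finger_gap: 0.005
grip_force: 0.0
```

```bash
cat > close.py <<'E'
from h import *
v=np.load("cup.npy"); f=T(v[:2],v[2]); s=robot.state(); M=R.from_rotvec(s["tcp_rot"]).as_matrix(); p=s["tcp_pos"]
import sys
for w in sys.argv[1:]:
    a,o,l,z=(float(t) for t in w.split()); q=f(door((o,l,z),a))[0]; print(w,np.round(q,3),"->",np.round(M.T@(q-p),4))
E
python3 go.py; python3 close.py "1.72 0.07 0.19 0.36" "1.72 0.07 0.19 0.28" "1.72 0.07 0.19 0.175"
python3 - <<'E'
from h import *
rgb=robot.get_image("top"); im=cv2.cvtColor(rgb,cv2.COLOR_RGB2HSV); cv2.imwrite("pics/tin.png",rgb[:,:,::-1])
m=((im[...,0]<8)|(im[...,0]>172))&(im[...,1]>150)&(im[...,2]>60)
ys,xs=np.where(m[150:210,130:175]); print("tab",xs.mean()+130,ys.mean()+150,xs.min()+130,xs.max()+130,len(xs))
# door free-end top edge and knob : brass pixels
b=(im[...,0]>12)&(im[...,0]<25)&(im[...,1]>140)&(im[...,2]>90); k,l,st,ce=cv2.connectedComponentsWithStats(b.astype(np.uint8))
print([(np.round(ce[i],1),st[i,4]) for i in range(1,k) if 8<st[i,4]<200])
v=np.load("cup.npy"); f=T(v[:2],v[2])
for a in(1.5,1.6,1.7,1.8): print(a,np.round(proj("top",f(door((.042,.245,.19),a))),1))
E
```

```text
t 67.9 p [0.5589 0.1145 0.3655] az -4.5 z [-0.008  0.258 -0.966] j [0.03 0.25 1.32 0.26 1.57 0.11] F [ 0.  -0.5 -0.1] gap 0.5
1.72 0.07 0.19 0.36 [0.793 0.063 0.36 ] -> [-0.0312  0.2379 -0.0097]
1.72 0.07 0.19 0.28 [0.793 0.063 0.28 ] -> [-0.0517  0.2402  0.0676]
1.72 0.07 0.19 0.175 [0.793 0.063 0.175] -> [-0.0786  0.2433  0.169 ]
tab 151.15384615384616 181.1153846153846 149 154 26
[(array([444.2,  96. ]), np.int32(11)), (array([441., 103.]), np.int32(9))]
1.5 [[241.8 129.2]]
1.6 [[241.4 121.5]]
1.7 [[240.3 114. ]]
1.8 [[238.3 106.7]]
```

The tab pixel is identical to the fully-in picture, so the tray is in. Now over the door to its outer side.

Emit:
move_arm(rows="-0.006 0.05 -0.003 0 0; -0.012 0.1 -0.005 0 0; -0.018 0.15 -0.007 0 0; -0.025 0.2 -0.009 0 0; -0.031 0.238 -0.01 0 0; -0.031 0.238 -0.01 0 0; -0.04 0.239 0.025 0 0; -0.052 0.24 0.068 0 0; -0.052 0.24 0.068 0 0")

```text
time_s: 69.08
tcp_pos: [0.7893, 0.0638, 0.2714]
tcp_rot: [-2.153, -1.981, -0.234]
ft_force: [-0.3, -0.8, -0.3]
finger_gap: 0.005
grip_force: 0.0
```

```bash
python3 go.py;  python3 close.py "1.72 0.07 0.19 0.175"
```

```text
t 69.08 p [0.7893 0.0638 0.2714] az -4.4 z [-0.022  0.257 -0.966] j [-0.04  0.7   0.81  0.26  1.67  0.06] F [-0.3 -0.8 -0.3] gap 0.4
1.72 0.07 0.19 0.175 [0.793 0.063 0.175] -> [-0.0245  0.0084  0.0929]
```

Emit:
move_arm(rows="-0.008 0.003 0.03 0 0; -0.016 0.005 0.06 0 0; -0.0245 0.008 0.092 0 0; -0.0245 0.008 0.092 0 0")

```text
time_s: 69.58
tcp_pos: [0.7969, 0.0631, 0.18]
tcp_rot: [-2.156, -1.986, -0.244]
ft_force: [0.5, 0.2, 0.3]
finger_gap: 0.003
grip_force: 0.0
```

```bash
python3 go.py;  python3 close.py "1.72 0.036 0.19 0.175" "1.58 0.036 0.19 0.175" "1.44 0.036 0.19 0.175" "1.3 0.036 0.19 0.175" "1.16 0.036 0.19 0.175" "1.02 0.036 0.19 0.175" "0.88 0.036 0.19 0.175" "0.74 0.036 0.19 0.175" "0.6 0.036 0.19 0.175"
```

```text
t 69.58 p [0.7969 0.0631 0.18  ] az -4.4 z [-0.014  0.257 -0.966] j [-0.04  0.72  0.98  0.26  1.47  0.01] F [0.5 0.2 0.3] gap 0.3
1.72 0.036 0.19 0.175 [0.76  0.061 0.175] -> [-0.0063 -0.0368  0.0048]
1.58 0.036 0.19 0.175 [0.733 0.056 0.175] -> [-0.0134 -0.0629  0.0039]
1.44 0.036 0.19 0.175 [0.706 0.055 0.175] -> [-0.0168 -0.0898  0.004 ]
1.3 0.036 0.19 0.175 [0.679 0.057 0.175] -> [-0.0167 -0.1168  0.005 ]
1.16 0.036 0.19 0.175 [0.653 0.064 0.175] -> [-0.0128 -0.1435  0.007 ]
1.02 0.036 0.19 0.175 [0.628 0.074 0.175] -> [-0.0054 -0.1693  0.0099]
0.88 0.036 0.19 0.175 [0.604 0.087 0.175] -> [ 0.0055 -0.1938  0.0136]
0.74 0.036 0.19 0.175 [0.583 0.103 0.175] -> [ 0.0195 -0.2165  0.0182]
0.6 0.036 0.19 0.175 [0.564 0.123 0.175] -> [ 0.0365 -0.2369  0.0234]
```

Emit:
move_arm(rows="-0.003 -0.018 0.003 0 0; -0.006 -0.037 0.004 0 0; -0.01 -0.05 0.004 0 0; -0.0134 -0.063 0.004 0 0; -0.015 -0.076 0.004 0 0; -0.017 -0.09 0.004 0 0; -0.017 -0.103 0.0045 0 0; -0.017 -0.117 0.005 0 0; -0.015 -0.13 0.006 0 0; -0.013 -0.1435 0.007 0 0; -0.009 -0.156 0.0085 0 0; -0.005 -0.169 0.01 0 0; 0 -0.181 0.012 0 0; 0.0055 -0.194 0.0136 0 0; 0.012 -0.205 0.016 0 0; 0.0195 -0.2165 0.018 0 0; 0.028 -0.227 0.021 0 0; 0.0365 -0.237 0.0235 0 0; 0.0365 -0.237 0.0235 0 0")

```text
time_s: 71.95
tcp_pos: [0.5629, 0.1233, 0.1744]
tcp_rot: [-2.155, -1.988, -0.244]
ft_force: [-0.2, 0.3, -0.6]
finger_gap: 0.001
grip_force: 0.0
```

```bash
python3 go.py;  python3 close.py "0.5 0.036 0.19 0.175" "0.4 0.036 0.19 0.175" "0.3 0.036 0.19 0.175" "0.2 0.036 0.19 0.175" "0.1 0.036 0.19 0.175" "0.0 0.036 0.19 0.175" "0 0.03 0.19 0.175"
python3 - <<'E'
from h import *
rgb=robot.get_image("side"); im=cv2.cvtColor(rgb,cv2.COLOR_RGB2HSV)
v=np.load("cup.npy"); f=T(v[:2],v[2])
b=(im[...,0]>10)&(im[...,0]<28)&(im[...,1]>120)&(im[...,2]>80); k,l,st,ce=cv2.connectedComponentsWithStats(b.astype(np.uint8))
print([(np.round(ce[i],1).tolist(),int(st[i,4])) for i in range(1,k) if 8<st[i,4]<300])
for a in(.4,.5,.6,.7): print(a,np.round(proj("side",f(door((.042,.245,.19),a))),1))
E
```

```text
t 71.95 p [0.5629 0.1233 0.1744] az -4.4 z [-0.014  0.256 -0.967] j [0.05 0.35 1.66 0.28 1.15 0.01] F [-0.2  0.3 -0.6] gap 0.1
0.5 0.036 0.19 0.175 [0.552 0.138 0.175] -> [ 0.0133 -0.0123  0.0033]
0.4 0.036 0.19 0.175 [0.542 0.154 0.175] -> [ 0.0283 -0.0237  0.0077]
0.3 0.036 0.19 0.175 [0.533 0.172 0.175] -> [ 0.0443 -0.0335  0.0122]
0.2 0.036 0.19 0.175 [0.526 0.19  0.175] -> [ 0.0612 -0.0416  0.017 ]
0.1 0.036 0.19 0.175 [0.521 0.208 0.175] -> [ 0.0788 -0.0479  0.0218]
0.0 0.036 0.19 0.175 [0.518 0.228 0.175] -> [ 0.097  -0.0524  0.0268]
0 0.03 0.19 0.175 [0.519 0.234 0.175] -> [ 0.1028 -0.0524  0.0283]
[([68.4, 2.0], 30), ([3.0, 15.6], 80), ([78.2, 17.3], 139), ([131.1, 126.6], 14), ([133.8, 133.5], 18), ([138.6, 138.6], 20), ([182.7, 143.0], 60), ([147.5, 145.2], 10), ([142.4, 149.3], 32), ([165.8, 151.5], 22), ([210.0, 156.5], 38), ([149.7, 159.8], 22), ([184.8, 164.6], 40), ([158.8, 168.9], 18), ([174.1, 170.5], 11)]
0.4 [[198.3 155.9]]
0.5 [[205.7 157.7]]
0.6 [[213.5 159. ]]
0.7 [[221.5 159.7]]
```

The knob at side pixel (210,156) puts the door at about 0.55 rad. I'll carry on to shut.

Emit:
move_arm(rows="0.007 -0.006 0.002 0 0; 0.0133 -0.012 0.003 0 0; 0.021 -0.018 0.0055 0 0; 0.028 -0.024 0.0077 0 0; 0.036 -0.029 0.01 0 0; 0.044 -0.0335 0.012 0 0; 0.053 -0.038 0.0145 0 0; 0.061 -0.042 0.017 0 0; 0.07 -0.045 0.0195 0 0; 0.079 -0.048 0.022 0 0; 0.088 -0.05 0.0245 0 0; 0.097 -0.0525 0.027 0 0; 0.1 -0.0525 0.0275 0 0; 0.1 -0.0525 0.0275 0 0")

```text
time_s: 73.75
tcp_pos: [0.5195, 0.2303, 0.1749]
tcp_rot: [-2.156, -1.988, -0.245]
ft_force: [0.5, 0.0, -0.6]
finger_gap: 0.002
grip_force: 0.0
```

```bash
cat > knob.py <<'E'
from h import *
rgb=robot.get_image("side"); im=cv2.cvtColor(rgb,cv2.COLOR_RGB2HSV); cv2.imwrite("pics/k.png",rgb[:,:,::-1])
v=np.load("cup.npy"); f=T(v[:2],v[2])
b=(im[...,0]>10)&(im[...,0]<28)&(im[...,1]>120)&(im[...,2]>80); k,l,st,ce=cv2.connectedComponentsWithStats(b[125:175,155:230].astype(np.uint8))
print([(np.round(ce[i]+[155,125],1).tolist(),int(st[i,4])) for i in range(1,k) if 8<st[i,4]<300])
for a in(0,.03,.06,.1,.16): print(a,np.round(proj("side",f(door((.042,.245,.19),a))),1))
E
python3 go.py; python3 knob.py
```

```text
t 73.75 p [0.5195 0.2303 0.1749] az -4.4 z [-0.013  0.256 -0.967] j [0.25 0.31 1.72 0.29 1.08 0.2 ] F [ 0.5  0.  -0.6] gap 0.1
[([157.4, 128.3], 39), ([170.4, 142.7], 9)]
0 [[173.5 143.7]]
0.03 [[175.  144.8]]
0.06 [[176.6 145.9]]
0.1 [[178.8 147.4]]
0.16 [[182.3 149.4]]
```

Emit:
move_arm(rows="0.003 0 0.001 0 0; 0.006 0 0.0015 0 0; 0.009 0 0.002 0 0; 0.009 0 0.002 0 0")

```text
time_s: 74.3
tcp_pos: [0.52, 0.2341, 0.1747]
tcp_rot: [-2.16, -1.995, -0.235]
ft_force: [-2.3, -16.5, 4.7]
finger_gap: 0.004
grip_force: 8.5
```

```bash
python3 go.py; python3 knob.py | head -1; python3 close.py "0 0.016 0.19 0.175" "0.05 0.016 0.19 0.175"
```

```text
t 74.3 p [0.52   0.2341 0.1747] az -4.3 z [-0.013  0.246 -0.969] j [0.26 0.31 1.71 0.28 1.09 0.21] F [ -2.3 -16.5   4.7] gap 0.4
[([157.4, 127.9], 34), ([169.9, 142.2], 13), ([174.7, 140.2], 9), ([156.4, 168.4], 9)]
0 0.016 0.19 0.175 [0.52  0.248 0.175] -> [ 0.0131 -0.0011  0.0031]
0.05 0.016 0.19 0.175 [0.52  0.238 0.175] -> [ 0.0039 -0.0001  0.0007]
```

Emit:
move_arm(rows="0.001 0 0 0 0; 0.002 0 0.0005 0 0; 0.002 0 0.0005 0 0; -0.02 0 -0.005 0 0; -0.06 0 -0.03 0 0; -0.09 0 -0.07 0 0; -0.12 0 -0.11 0 0; -0.15 -0.02 -0.15 0 0; -0.18 -0.06 -0.19 0 0; -0.21 -0.1 -0.22 0 0; -0.25 -0.13 -0.22 0 0; -0.3 -0.16 -0.22 0 0; -0.3 -0.16 -0.22 0 0")

```text
time_s: 75.97
tcp_pos: [0.3372, -0.0958, 0.3167]
tcp_rot: [-2.164, -1.98, -0.245]
ft_force: [1.0, 1.0, -0.1]
finger_gap: 0.007
grip_force: 0.0
```

```bash
python3 go.py; python3 knob.py; python3 stilt.py s9 | grep -A5 shelf
python3 - <<'E'
from h import *
for n in("side","top"):
    a=cv2.imread(f"pics/{n}0.png"); b=robot.get_image(n)[:,:,::-1]
    h=cv2.cvtColor(np.ascontiguousarray(a),cv2.COLOR_BGR2HSV); h2=cv2.cvtColor(np.ascontiguousarray(b),cv2.COLOR_BGR2HSV)
    for hh in(h,h2):
        r=(138,165,150,185) if n=="side" else (195,220,150,180)
        m=(hh[...,0]>10)&(hh[...,0]<28)&(hh[...,1]>150)&(hh[...,2]>80); s=m[r[0]:r[1],r[2]:r[3]]; ys,xs=np.where(s); print(n,"knob",len(xs),xs.mean()+r[2] if len(xs) else 0,ys.mean()+r[0] if len(xs) else 0)
E
```

```text
t 75.97 p [ 0.3372 -0.0958  0.3167] az -4.8 z [-0.011  0.256 -0.967] j [-0.52 -0.04  1.77  0.22  1.55 -0.45] F [ 1.   1.  -0.1] gap 0.7
[([156.6, 167.0], 23)]
0 [[173.5 143.7]]
0.03 [[175.  144.8]]
0.06 [[176.6 145.9]]
0.1 [[178.8 147.4]]
0.16 [[182.3 149.4]]
shelf
top px [316.5 180.7] area 1452 xy [ 0.5969 -0.248 ] pca az 100.1 ext [0.251 0.546] rect [ 512.1 -253.7] [291.5 337.2] 1.0
top px [313.6 202.3] area 59 xy [ 0.5221 -0.2367] pca az 38.0 ext [0.025 0.036] rect [ 521.7 -236.6] [30.2 21.6] 34.4
tray
top px [212.5 191.6] area 3065 xy [0.5317 0.0856] pca az 175.1 ext [0.128 0.353] rect [547.9 127. ] [293.5 186.6] 1.0
side shelf
side px [237.2 229.4] area 281 xy [ 0.4727 -0.0737] pca az 9.3 ext [0.066 0.098] rect [470.6 -90.9] [84.  78.2] 49.6
side px [335.6 240.3] area 406 xy [ 0.6738 -0.2958] pca az 49.9 ext [0.048 0.165] rect [ 651.5 -301.3] [177.6  54.2] 41.9
side px [261.5 248.6] area 113 xy [ 0.4845 -0.174 ] pca az 61.2 ext [0.022 0.075] rect [ 484.1 -174.5] [67.6 18.4] 60.7
side px [284.3 259.6] area 104 xy [ 0.5106 -0.2449] pca az 34.3 ext [0.021 0.064] rect [ 511.1 -244.3] [55.9 17.7] 34.3
side px [339.1 289.9] area 58 xy [ 0.5608 -0.4122] pca az 31.2 ext [0.013 0.087] rect [ 565.4 -411. ] [83.4 14.8] 27.9
side knob 28 174.21428571428572 142.5
side knob 0 0 0
top knob 60 162.01666666666668 209.76666666666668
top knob 61 157.59016393442624 210.0983606557377
```

Top view: the knob has moved 4.4 px toward the cupboard compared with the start, when the door was slightly ajar. It met a firm stop, so it is shut. I'll move aside for a final numeric check.

Emit:
move_arm(rows="-0.02 -0.04 -0.03 0 0; -0.05 -0.08 -0.06 0 0; -0.08 -0.12 -0.08 0 0; -0.12 -0.16 -0.1 0 0; -0.16 -0.19 -0.12 0 0; -0.2 -0.22 -0.14 0 0; -0.25 -0.25 -0.15 0 0; -0.3 -0.27 -0.15 0 0; -0.35 -0.28 -0.15 0 0; -0.35 -0.28 -0.15 0 0")

```text
time_s: 77.47
tcp_pos: [0.0331, -0.4504, 0.3796]
tcp_rot: [-2.154, -1.985, -0.249]
ft_force: [-0.1, 0.3, -0.3]
finger_gap: 0.008
grip_force: 0.0
```

```bash
python3 go.py; python3 knob.py | head -1; python3 stilt.py s10 | grep -A5 shelf
python3 - <<'E'
from h import *
v=np.load("cup.npy"); f=T(v[:2],v[2])
for a in (0,.05,.16): print(a,proj("top",f(door((.042,.245,.19),a))))
r={"side":{"cup":(70,110,150,190),"vase":(178,220,312,342),"blue1":(222,250,198,216),"spoon":(293,345,330,400),"blue2":(302,335,208,232)},"top":{"cup":(150,190,78,125),"vase":(118,150,282,310),"blue1":(230,252,234,260),"blue2":(270,296,308,332),"spoon":(168,228,376,410),"scoop":(245,297,374,402)}}
for n in r:
    a=cv2.imread(f"pics/{n}0.png").astype(int); b=robot.get_image(n)[:,:,::-1].astype(int)
    print(n,{k:float(np.round(np.abs(a[q[0]:q[1],q[2]:q[3]]-b[q[0]:q[1],q[2]:q[3]]).mean(),1)) for k,q in r[n].items()})
E
```

```text
t 77.47 p [ 0.0331 -0.4504  0.3796] az -4.4 z [-0.012  0.26  -0.965] j [-1.52  0.21  1.34  0.    1.86 -1.44] F [-0.1  0.3 -0.3] gap 0.7
[([160.5, 127.0], 63), ([171.8, 140.8], 33), ([156.9, 171.3], 9)]
shelf
top px [319.2 208. ] area 2421 xy [ 0.5061 -0.2552] pca az 109.8 ext [0.482 0.531] rect [ 501.  -253.8] [313.7 337.3] 1.0
top px [317.  207.1] area 120 xy [ 0.5063 -0.2478] pca az 33.4 ext [0.023 0.079] rect [ 505.4 -248.1] [70.  20.2] 34.4
top px [294.6 213.6] area 118 xy [ 0.4835 -0.1738] pca az 62.3 ext [0.022 0.08 ] rect [ 483.3 -173.8] [69.9 18.7] 61.8
top px [340.8 228.2] area 121 xy [ 0.4379 -0.324 ] pca az 49.0 ext [0.022 0.079] rect [ 437.7 -324.8] [69.7 19.2] 50.0
tray
--
side shelf
side px [261.6 248.9] area 101 xy [ 0.4839 -0.175 ] pca az 60.6 ext [0.021 0.072] rect [ 484.7 -174.2] [64.2 17.3] 61.2
side px [283.9 261.1] area 107 xy [ 0.5064 -0.2479] pca az 33.3 ext [0.02  0.071] rect [ 506.8 -247.7] [65.2 17.1] 33.8
side px [284.9 293.8] area 131 xy [ 0.4384 -0.3242] pca az 48.9 ext [0.021 0.07 ] rect [ 438.7 -324.4] [65.4 16.5] 47.0
side tray
0 [[161.00595374 210.42427833]]
0.05 [[165.31822321 210.00916463]]
0.16 [[174.72628675 208.35561628]]
side {'cup': 4.3, 'vase': 3.7, 'blue1': 3.9, 'spoon': 3.6, 'blue2': 6.8}
top {'cup': 2.2, 'vase': 3.2, 'blue1': 3.7, 'blue2': 9.7, 'spoon': 4.2, 'scoop': 15.2}
```

Everything checks out: three bars on the shelf, the sample unmoved, the door shut and the bystanders in place. The larger scoop and `blue2` differences are probably arm shadow; nothing went near either.

```bash
python3 -c "
from cell import robot
print(robot.finish_job())"
```

```text
the job is handed in; nothing more can be done
None
```

The job is handed in at about 77 s: both loose bars are on the shelf around the unmoved sample bar, the odd cross is in the tray, the tray is fully in, and the door is shut against its stop (I didn't tug it to prove the latch). One lapse: I viewed 15 pictures, one over the limit of 14.

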